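Turn the boot scraper's tread plate over

TASK

Turn over the boot scraper's tread plate so that its ribbed side is up: swing the foot lever fully clear of the deck, push the overhanging end of the plate up against the step until the plate tips over onto the deck, slide it home, flush and square against the stop bar and within the deck's sides, and then swing the lever back across it to its closed stop. Leave the other things on the bench where they are.

Things in the scene. Friction and masses are not known exactly. Their poses are not given: they have to be found in the camera images.
- scraper: Cast aluminium boot scraper, fixed to the bench: a raised deck with two low rails in front. Origin on the bench (z 0) under the middle of the upright step face between rails and deck. Its y axis points from the step over the deck, its x axis along the step; mm in this frame are used below. Step face at y = 0, x -75 to 75, z 0 to 62; flat deck behind it at z = 62, y 0 to 136, 150 wide.
- step_edge (a point): Middle of the top edge of the step face (scraper x 0, y 0, z 62): the edge over which the plate tips onto the deck.
- stop_face (a point): Foot of the stop bar's face, at the deck's far end (scraper x 0, y 136, z 62). The bar crosses the whole deck, 14 mm high, 14 mm thick.
- rail_ends (a point): Midway between the free ends of the two rails (scraper x 0, y -105, z 40). Rails 14 mm wide at x = -43 and 43, from y = -105 to the step face, tops at z 40. Past their ends there is only the bench, 40 mm below the plate.
- plate_center (a point): Loose wooden tread plate, slab 110 (x) x 130 (y) x 14 (z) mm, 0.15 to 0.3 kg, given at the slab's centre. Smooth on the +z face; the -z face has four ribs 56 long (x), 8 wide, 6 high at y -30, -10, 10, 30. Starts ribs down on the rails, slab underside at z 40, one end 4 to 22 mm short of the step, the other overhanging the rail ends by 29 to 47 mm. Home on the deck: centre at scraper y 71, z 69.
- lever (a joint): Dark steel foot lever, rad, turns level about lever_pivot: 0 = closed stop, arm square across the deck (to scraper -x); grows clockwise seen from above to 1.45 = fully open, arm along scraper +y, clear of the deck; starts at 0 to 0.25. Stays where left, about 1 N at the knob moves it. Arm 18 mm wide, underside z 85, top z 95: it just passes over the plate lying flat ribs up on the deck.
- lever_pivot (a point): Axis of the lever's vertical pivot at the arm's underside (scraper x 95, y 70, z 85), beside the deck.
- lever_knob (a point): Upright round steel knob at the lever's free end, 18 mm in diameter, from 95 to 140 mm above the bench; this point is on its axis, 117 mm above the bench and 120 mm from the pivot.
- mug: Bystander: white ceramic mug, 82 mm wide, 92 mm tall, with a handle. Origin at the centre of its underside.
- flashlight: Bystander: green plastic flashlight lying down, 158 mm long, 44 mm thick. Origin at the centre of its underside.
- padlock: Bystander: steel padlock lying flat, 45 x 75 x 20 mm. Origin at the centre of its underside.
- paperweight: Bystander: round glass paperweight, 76 mm wide, 52 mm tall. Origin at the centre of its underside.
- clothes_peg: Bystander: wooden clothes peg lying down, 78 mm long. Origin at the centre of its underside.
- brush: Bystander: wooden shoe brush, 170 x 50 x 38 mm, bristles down. Origin at the centre of its underside.
Not all that is in view belongs to the job. What is meant by the part that bears plate_center is not pink, and is the smaller of those in its own colour.

How it is judged:
On the way, in this order (a step that is already met when the one before it is completed fails the run):
1. the lever is swung clear of the deck (beyond 1.1 rad) (value of joint lever above 1.1 rad), for 0.2 s.
2. the plate lies flat on the deck, ribbed side up (angle between plate_center's own z axis and vertical above 3.06 rad and z of plate_center in the frame of scraper between 0.064 and 0.074 m and y of plate_center in the frame of scraper above 0 m), for 0.2 s.
At the end, for the whole second after the job is handed in: The plate lies flat on the deck, ribbed side up (within 0.08 rad, centre 64 to 74 mm above the bench), its end within 5 mm of the stop bar and square to it within 0.06 rad, its middle within 20 mm of the deck's middle, and the lever is closed across it (below 0.15 rad) (angle between plate_center's own z axis and vertical above 3.06 rad and z of plate_center in the frame of scraper between 0.064 and 0.074 m and y of plate_center in the frame of scraper above 0.066 m and x of plate_center in the frame of scraper between -0.02 and 0.02 m and angle between the y axis of plate_center and the y axis of scraper, either way round below 0.06 rad and value of joint lever below 0.15 rad); the robot touches nothing.
It fails at once if a bystander (mug, flashlight, padlock, paperweight, clothes peg or brush) is moved more than 30 mm (distance of any of mug, flashlight, padlock, paperweight, clothes_peg, brush from where it was at the start of the episode above 0.03 m).
It also fails if it takes over 72 s, if anything falls off the work surface, if the arm or the gripper's body presses on something with over 40 N, if the wrist force passes 120 N, or if a joint passes its speed limit or range.

ROBOT

A 6-joint arm with a two-finger parallel gripper is mounted at the origin on the work surface. World frame = base frame: x ahead of the robot, y to its left, z up, the work surface at z = 0. Lengths are in m, angles in rad, forces in N, time in s.
With the tool pointing down it reaches from about 0.25 to 0.725 m from the base axis. Payload 4 kg.
Tool frame: the origin (TCP) lies midway between the tips of the shut fingers; the grasp point (between the pads) lies bot.pinch_z behind it (bot.pinch_z is the distance from the TCP to the grasp point, in m); z points along the fingers, y is the direction in which the jaws open and shut (so a half turn about z gives the same grasp; the last joint's range is limited). The gripper opens to 85 mm and grips with 20 to 120 N. Pads are 22 mm wide; open, the fingers measure 114 mm over their backs; the gripper's body (76 mm by 85 mm) begins 54 mm behind the grasp point. The pads swing forward as they close: fully open they stand 13 mm farther back than shut.
Start: joints at [-1.245, 0.241, 0.005, 1.335, 0, 1.571], TCP at [0.16, -0.474, 0.231] pointing down, gripper open.
Joint ranges: [-2.72, 2.72], [-1.05, 1.87], [-1.09, 1.28], [-1.99, 2.15], [-1.42, 1.44], [-3.14, 3.14]. Speed limits (rad/s): [2.79, 2.79, 3.14, 3.14, 3.14, 3.14].

INTERFACE

Orientations are given as a unit quaternion [x, y, z, w].
In Python, from workcell import bot gives the robot as it stands. The module is installed in compiled form; this text tells all that it offers.
- The arm moves only by the tool move_arm, never from a script. Its argument "series" is a list that holds one entry, the list of rows, each a list of 7 numbers: the shift along the world's x, y, z in cm, then the turn, a rotation vector about the world's x, y, z in degrees, then the opening, from 0 (shut) to 1 (fully open). A call has exactly 5 rows; each row shifts and turns the pose as measured when the row begins; what a row does not reach is not made up. A row lasts 1/10 s, in which the tool goes at most 50 mm and 8.59 degrees, less where a joint would pass 70% of its speed; a pose out of reach is approached as far as the arm can. A call with a gripper value outside its range is refused whole. The fingers move at their own pace and stop on an object; the grip force is fixed at half the most. Time passes only in rows, so rows that do not move let the fingers close, or fill a call up. It gives the time, the measured TCP pose, the force and the opening at its end, in the units of the state.
- bot.get_obs(): the state, without advancing time (a new reading comes with each control period).
- bot.camera(name): name is "side" or "top" or "wrist"; returns (picture, depth): 384x512x3 uint8, red, green, blue; 384x512 float32, m along the optical axis (not along the pixel's ray), 0 where there is no reading.
- bot.camera_info(name): a dict with "vfov" (degrees; the focal length in pixels is half the picture's height over the tangent of half this angle, whatever the lens; pixels are square), "cx", "cy" (the principal point, pixels), "cam_to_world" (4x4, takes a point from camera to world coordinates); the wrist camera has in their place "tool_from_camera" (4x4, takes a point from camera to tool coordinates, whose origin is the TCP and whose axes are the flange's). Camera axes: x right, y down, z forward; pixel columns grow to the right and rows downward; lengths in m; the calibration is good to about 2 mm. The wrist camera is an equidistant fisheye: a pixel r from the principal point sees the ray r / f radians off the axis. A picture is of the moment at which its call begins: read the wrist's pose just before it. camera_info takes no time and is no camera call.
- bot.job_done(): hands the job in, once; it reports no verdict.
Trained networks look in the newest picture that a camera, given by its name, has taken for a name from the list of things; names that differ only in an ending like _2 or _b are one class to them, and where a whole thing is asked for, a point or a joint stands for the part that bears it (a point fixed in the world has none). Each returns a list of dicts, best first, with "confidence" (0 to 1); they miss things now and then, are a little off and sometimes report something else, mostly with a low value. They report only what shows in the picture. A call takes as long as a camera call. They do not tell look-alikes from the thing itself.
- bot.find_in(camera, target): "at" ([x, y, z] in m, in world coordinates, good to about 4 mm: the middle of the surface that is visible of it).
The state is a dict: "clock": time; "joint_pos": joint angles; "joint_vel": joint speeds; "tau": joint torques, N m; "eef_pos": TCP position; "tool_rot": TCP orientation; "ft_force": force on the tool from outside, world axes, zero at the start; "ft_torque": the same for the moment, N m; "grip_width": finger opening in m.
Only numpy, scipy, OpenCV 4.12 (cv2) and the standard library are available. Lean on these libraries where they do the work, as an engineer would, in place of code of your own. Each camera call takes 0.05 s, during which the arm holds its last target.

## Working session

There is one attempt and no reset: what is moved stays moved. The work goes in short steps, Python scripts to look and compute and a tool call to move; the robot and the scene stay as the last step left them, time stands still between calls to the robot, and variables do not carry over. Pictures are saved under pics/ and viewed, and the job is handed in when it is done.

Besides the shell and the picture viewer there is one more tool, called after "Call:" as name(argument=value, ...), one argument or row to a line, values as JSON. move_arm: Moves the arm, as the interface text tells. Its arguments: {"type":"object","properties":{"series":{"type":"array","items":{"type":"array","items":{"type":"array","items":{"type":"number"}}}}},"required":["series"]}

```bash
mkdir -p pics; cat > h.py <<'E'
import numpy as np, cv2
from workcell import bot
def K(name):
    i=bot.camera_info(name); f=192/np.tan(np.radians(i['vfov'])/2); return f,i['cx'],i['cy'],i
def save(p,im): cv2.imwrite(p,cv2.cvtColor(im,cv2.COLOR_RGB2BGR))
def unproj(name,d):
    f,cx,cy,i=K(name); v,u=np.mgrid[0:384,0:512]
    P=np.stack([(u-cx)/f*d,(v-cy)/f*d,d],-1); T=np.array(i['cam_to_world'])
    return P@T[:3,:3].T+T[:3,3]
E
python3 - <<'E'
from h import *
o=bot.get_obs(); print({k:np.round(v,3) for k,v in o.items()}, bot.pinch_z)
for n in ['top','side']:
    im,d=bot.camera(n); save(f'pics/{n}0.png',im); np.save(f'{n}0.npy',d); cv2.imwrite
    print(n,bot.camera_info(n))
im,d=bot.camera('wrist'); save('pics/wrist0.png',im)
print(bot.get_obs()['clock'])
E
```

```text
{'clock': np.float64(0.0), 'joint_pos': array([-1.245,  0.241,  0.004,  1.335, -0.   ,  1.571]), 'joint_vel': array([-0.001,  0.001,  0.   , -0.001,  0.001, -0.   ]), 'tau': array([ 0.0000e+00, -3.7232e+01,  2.5241e+01,  1.7000e-02,  0.0000e+00,
       -0.0000e+00]), 'eef_pos': array([ 0.16 , -0.473,  0.23 ]), 'tool_rot': array([ 0.987,  0.162, -0.   , -0.001]), 'ft_force': array([ 0.112,  0.01 , -0.539]), 'ft_torque': array([-0.01 ,  0.002, -0.006]), 'grip_width': np.float64(0.085)} 0.0187
top {'vfov': 55.368890265322285, 'cx': 256.7908018987959, 'cy': 195.0175936639625, 'cam_to_world': array([[-0.01146295, -0.9916322 ,  0.12858529,  0.31806837],
       [-0.99992295,  0.01075498, -0.00619888, -0.01866307],
       [ 0.00476408, -0.12864644, -0.99167908,  1.18247739],
       [ 0.        ,  0.        ,  0.        ,  1.        ]])}
side {'vfov': 43.67020549889919, 'cx': 248.82365635134383, 'cy': 198.1730431546254, 'cam_to_world': array([[ 0.93084228, -0.18706952,  0.31390707,  0.08498627],
       [-0.36522227, -0.5046067 ,  0.78229456, -0.99877313],
       [ 0.01205614, -0.8428387 , -0.5380312 ,  0.7984529 ],
       [ 0.        ,  0.        ,  0.        ,  1.        ]])}
0.15
```

View pics/top0.png

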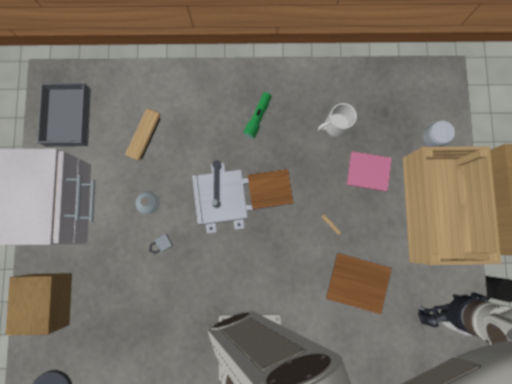

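View pics/side0.png

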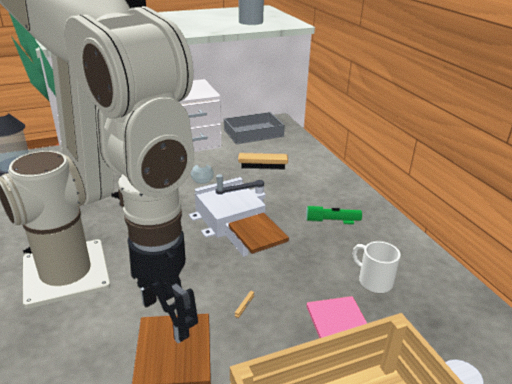

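View pics/wrist0.png

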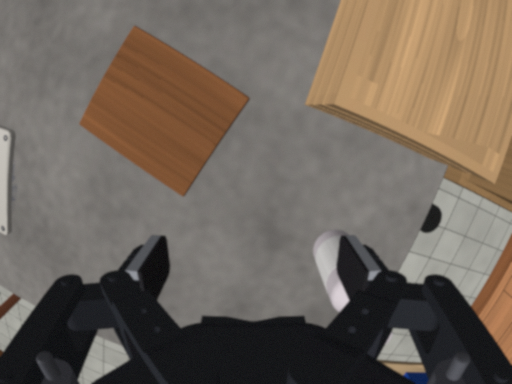

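The top view shows the scraper at about (220,195), with the lever running from its pivot at ~(218,165) to its knob at ~(216,205). Three boards could be taken for the plate: the small brown one on the rails (270,189), the larger brown board on the bench (359,282), and the pink board (369,171). By the description I choose (270,189), since it isn't pink and is the smaller of the brown ones. I'll check that with a crop and measure it.

```bash
python3 - <<'E'
from h import *
im=cv2.cvtColor(cv2.imread('pics/top0.png'),cv2.COLOR_BGR2RGB); d=np.load('top0.npy'); P=unproj('top',d)
c=im[145:245,170:310]; save('pics/crop0.png',cv2.resize(c,None,fx=5,fy=5,interpolation=cv2.INTER_CUBIC))
z=P[...,2]
def rect(m,name):
    n,l,s,_=cv2.connectedComponentsWithStats(m.astype(np.uint8)); k=1+np.argmax(s[1:,4]); q=P[l==k]
    r=cv2.minAreaRect((q[:,:2]*1000).astype(np.float32)); print(name,s[k],np.round(r[0],1),np.round(r[1],1),round(r[2],2),'z',np.round(np.percentile(q[:,2],[5,50,95]),4)); return q
hsv=cv2.cvtColor(im,cv2.COLOR_RGB2HSV)
roi=np.zeros(z.shape,bool); roi[145:245,170:310]=1
brown=(hsv[...,1]>90)&(hsv[...,0]<20)
q=rect(roi&brown&(z>.035)&(z<.07),'plate')
q=rect(roi&~brown&(z>.055)&(z<.07),'deck')
q=rect(roi&~brown&(z>.055)&(z<.082),'deck+stop')
q=rect(roi&~brown&(z>.069)&(z<.082),'stop')
q=rect(roi&~brown&(z>.084)&(z<.15),'lever')
for n in ['plate_center','lever','lever_knob','scraper','step_edge','mug','flashlight','padlock','paperweight','clothes_peg','brush']:
    for cam in ['top','side']:
        try:
            r=bot.find_in(cam,n); print(n,cam,[(np.round(a['at'],3).tolist(),round(a['confidence'],2)) for a in r[:3]])
        except Exception as e: print(n,cam,e)
print(bot.get_obs()['clock'])
E
```

```text
plate [ 248  170   45   39 1395] [484.4 -66.6] [108.8 128. ] 7.7 z [0.0504 0.0539 0.0574]
deck [ 197  163   50   61 1947] [473.8  85.6] [178.5 136.8] 7.18 z [0.0583 0.0619 0.0655]
deck+stop [ 192  163   55   62 2178] [473.   92.4] [178.5 150.3] 7.21 z [0.0585 0.0622 0.0759]
stop [192 176  10  48 230] [450.7 157.8] [147.4  14.8] 6.85 z [0.072  0.0758 0.0789]
lever [212 160   9  49 337] [494.5  97.1] [ 24.4 146.1] 89.94 z [0.0891 0.0947 0.1394]
plate_center top [([0.187, -0.336, 0.025], 0.94), ([0.543, -0.388, 0.018], 0.93), ([0.482, -0.071, 0.054], 0.86)]
plate_center side [([0.178, -0.356, 0.027], 0.98), ([0.478, -0.08, 0.054], 0.71), ([0.541, -0.373, 0.018], 0.58)]
lever top [([0.495, 0.096, 0.095], 0.89), ([0.369, -0.259, 0.015], 0.61)]
lever side [([0.473, 0.087, 0.09], 0.95)]
lever_knob top [([0.496, 0.095, 0.094], 0.73)]
lever_knob side [([0.467, 0.084, 0.093], 0.78)]
scraper top [([0.451, 0.086, 0.063], 0.72)]
scraper side [([0.435, 0.074, 0.065], 0.68), ([0.726, -0.04, 0.032], 0.64)]
step_edge top [([0.451, 0.088, 0.063], 0.79), ([0.496, 0.096, 0.093], 0.53)]
step_edge side [([0.43, 0.072, 0.061], 0.92)]
mug top [([0.497, 0.096, 0.091], 0.71), ([0.708, -0.298, 0.043], 0.55)]
mug side [([0.688, -0.307, 0.059], 0.8), ([0.48, -0.081, 0.053], 0.75)]
flashlight top [([0.715, -0.03, 0.03], 0.71)]
flashlight side [([0.731, -0.042, 0.033], 0.67)]
padlock top [([0.319, 0.274, 0.021], 0.56)]
padlock side []
paperweight top [([0.44, 0.314, 0.042], 0.64), ([0.371, -0.261, 0.016], 0.64)]
paperweight side [([0.436, 0.298, 0.028], 0.82)]
clothes_peg top [([0.444, 0.314, 0.042], 0.65), ([0.372, -0.258, 0.016], 0.61)]
clothes_peg side [([0.373, -0.267, 0.015], 0.7)]
brush top [([0.663, 0.338, 0.037], 0.86), ([0.455, 0.09, 0.063], 0.44), ([0.442, 0.313, 0.044], 0.18)]
brush side [([0.665, 0.326, 0.029], 0.68)]
1.25
```

View pics/crop0.png

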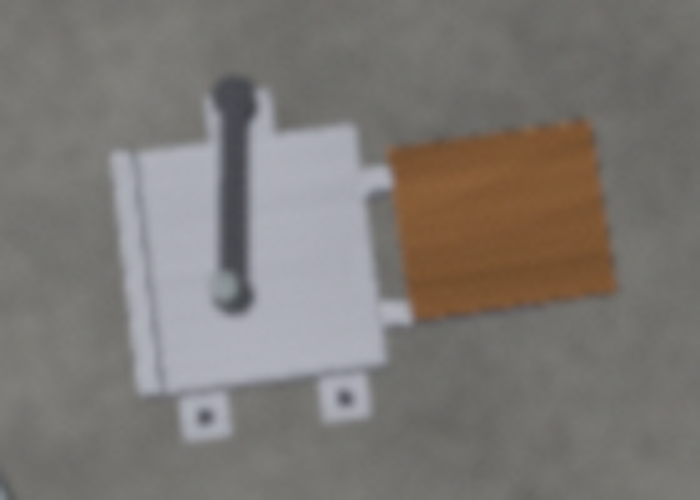

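The crop confirms it: the plate is the brown slab on the rails, measuring 109x128 mm with its top at z 54 (image ~(270,189)). Next I'll fix the scraper frame, the knob position and the bystander positions.

```bash
cat >> h.py <<'E'
YAW=np.radians(7.15); EX=np.array([np.cos(YAW),np.sin(YAW)]); EY=np.array([-np.sin(YAW),np.cos(YAW)])
O=np.array([.4684,.0159])
def s2w(x,y): return O+EX*x/1000+EY*y/1000
def w2s(p): q=np.asarray(p)[...,:2]-O; return np.stack([q@EX,q@EY],-1)*1000
E
python3 - <<'E'
from h import *
for n in ['top','side']:
    d=np.load(f'{n}0.npy'); P=unproj(n,d); z=P[...,2]; S=w2s(P)
    near=(np.abs(S[...,0])<140)&(S[...,1]>0)&(S[...,1]<160)
    for lo,hi,nm in [(.13,.15,'knobtop'),(.10,.145,'knob'),(.085,.1,'arm')]:
        q=P[near&(z>lo)&(z<hi)]
        if len(q): print(n,nm,len(q),q.mean(0).round(4),w2s(q).mean(0).round(1))
    q=P[near&(z>.085)&(z<.1)]; r=cv2.minAreaRect((q[:,:2]*1000).astype(np.float32)); print(r)
    m=near&(z>.058)&(z<.066)&(np.abs(S[...,0])<72); q=P[m]; s=w2s(q); print('deck y range',np.percentile(s[:,1],[.5,99.5]).round(1),'x',np.percentile(s[:,0],[.5,99.5]).round(1))
    m=(np.abs(S[...,0])<90)&(z>.048)&(z<.060)&(S[...,1]<-10)&(S[...,1]>-170); s=w2s(P[m]); print('plate y',np.percentile(s[:,1],[.5,99.5]).round(1),'x',np.percentile(s[:,0],[.5,99.5]).round(1))
print('pivot',s2w(95,70))
for th in [0,.1,.2,1.3,1.45]:print(th,s2w(95-120*np.cos(th),70+120*np.sin(th)).round(4))
E
```

```text
top knobtop 31 [0.4333 0.0964 0.1394] [-24.9  84.2]
top knob 44 [0.4384 0.0954 0.1306] [-19.9  82.6]
top arm 293 [0.5025 0.0969 0.0941] [43.9 76.1]
((494.5330505371094, 97.12611389160156), (24.432580947875977, 146.11459350585938), 89.9417495727539)
deck y range [  0.7 136.1] x [-71.2  71.3]
plate y [-147.   -18.5] x [-50.  59.]
side knobtop 35 [0.4328 0.0916 0.1365] [-25.9  79.6]
side knob 95 [0.433  0.0905 0.1231] [-25.9  78.4]
side arm 287 [0.4952 0.0912 0.093 ] [35.9 71.4]
((494.59027099609375, 91.5747299194336), (146.1298370361328, 31.459463119506836), 2.996697187423706)
deck y range [  0.6 137.2] x [-70.9  71.1]
plate y [-152.3  -19. ] x [-51.1  58.2]
pivot [0.55394853 0.09718006]
0 [0.4349 0.0822]
0.1 [0.434  0.0942]
0.2 [0.4343 0.1062]
1.3 [0.5077 0.2079]
1.45 [0.5248 0.2136]
```

Call:
move_arm(
  series=[
    [[2, 4, 0, 0, 0, 8.5, 0.5], [2, 4, 0, 0, 0, 8.5, 0.5], [2, 4, 0, 0, 0, 8.5, 0.5], [2, 4, 0, 0, 0, 8.5, 0.5], [2, 4, 0, 0, 0, 8.5, 0.5]],
  ],
)

```text
clock: 1.75
eef_pos: [0.2605, -0.2724, 0.2303]
tool_rot: [0.859, 0.513, 0.001, 0.001]
ft_force: [1.8, -0.4, -0.2]
grip_width: 0.0428
```

Call:
move_arm(
  series=[
    [[1.15, 2.45, 0, 0, 0, 8, 0.5], [1.15, 2.45, 0, 0, 0, 8, 0.5], [1.15, 2.45, 0, 0, 0, 8, 0.5], [1.15, 2.45, 0, 0, 0, 8, 0.5], [1.15, 2.45, 0, 0, 0, 8, 0.5]],
  ],
)

```text
clock: 2.25
eef_pos: [0.3202, -0.1426, 0.2314]
tool_rot: [0.619, 0.786, 0.002, 0.003]
ft_force: [0.8, -0.1, 0.1]
grip_width: 0.043
```

Call:
move_arm(
  series=[
    [[1.15, 2.45, 0, 0, 0, 8, 0.5], [1.15, 2.45, 0, 0, 0, 8, 0.5], [1.15, 2.45, 0, 0, 0, 8, 0.5], [1.15, 2.45, 0, 0, 0, 8, 0.5], [1.15, 2.45, 0, 0, 0, 8, 0.5]],
  ],
)

```text
clock: 2.75
eef_pos: [0.3796, -0.0145, 0.2326]
tool_rot: [0.298, 0.955, 0.003, 0.004]
ft_force: [1.0, -0.5, -0.4]
grip_width: 0.0427
```

Call:
move_arm(
  series=[
    [[1.15, 2.45, 0, 0, 0, 8, 0.5], [1.15, 2.45, 0, 0, 0, 8, 0.5], [1.15, 2.45, 0, 0, 0, 8, 0.5], [1.15, 2.45, 0, 0, 0, 8, 0.5], [1.15, 2.45, 0, 0, 0, 7, 0.5]],
  ],
)

```text
clock: 3.25
eef_pos: [0.4391, 0.1139, 0.2334]
tool_rot: [-0.053, 0.999, 0.005, 0.003]
ft_force: [0.2, -1.3, 0.1]
grip_width: 0.0425
```

```bash
python3 - <<'E'
from h import *
from scipy.spatial.transform import Rotation as R
o=bot.get_obs(); print(o['joint_pos'].round(3),o['eef_pos'].round(4)); print(R.from_quat(o['tool_rot']).as_matrix().round(3))
im,d=bot.camera('wrist'); save('pics/w1.png',im); print(bot.camera_info('wrist'))
E
```

```text
[ 0.249  0.141 -0.113  1.308  0.008  0.142] [0.4391 0.1139 0.2334]
[[-0.994 -0.106  0.006]
 [-0.106  0.994  0.01 ]
 [-0.007  0.009 -1.   ]]
{'vfov': 65.70646984690485, 'cx': 252.81130678107493, 'cy': 189.34765861550676, 'tool_from_camera': array([[ 1.01440201e-03, -9.61873398e-01, -2.73493214e-01,
         6.88481040e-02],
       [ 9.99999474e-01,  1.01632018e-03,  1.34665620e-04,
        -2.55694691e-04],
       [ 1.48425396e-04, -2.73493207e-01,  9.61873923e-01,
        -1.43540484e-01],
       [ 0.00000000e+00,  0.00000000e+00,  0.00000000e+00,
         1.00000000e+00]])}
```

View pics/w1.png

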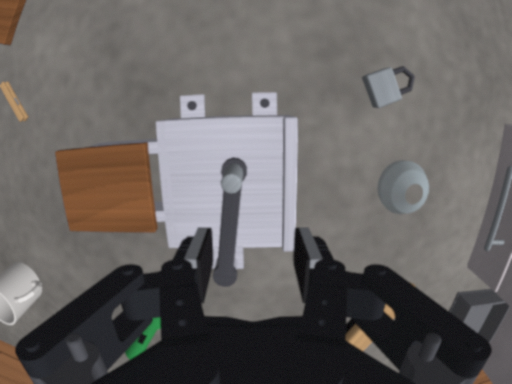

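The wrist view shows the knob at ~(232,178) and the arm running to the pivot at (226,275), which matches the measurement. Next I'll lower the half-open jaws around the knob.

Call:
move_arm(
  series=[
    [[-0.5, -1.9, -2.0, 0, 0, -6, 0.5], [0, 0, -3.0, 0, 0, 0, 0.5], [0, 0, -3.0, 0, 0, 0, 0.5], [0, 0, -3.0, 0, 0, 0, 0.5], [0, 0, -1.7, 0, 0, 0, 0.5]],
  ],
)

```text
clock: 3.8
eef_pos: [0.4398, 0.1003, 0.1058]
tool_rot: [-0.003, 1.0, 0.007, 0.01]
ft_force: [-0.2, 0.1, -0.6]
grip_width: 0.0426
```

Call:
move_arm(
  series=[
    [[-0.6, -0.2, 0, 0, 0, 0, 0.32], [0.1, 1.5, 0, 0, 0, -7.5, 0.32], [0.3, 1.5, 0, 0, 0, -7.5, 0.32], [0.5, 1.5, 0, 0, 0, -7.5, 0.32], [0.7, 1.4, 0, 0, 0, -7.5, 0.32]],
  ],
)

```text
clock: 4.3
eef_pos: [0.4449, 0.1536, 0.1057]
tool_rot: [0.269, 0.963, 0.002, 0.008]
ft_force: [1.3, -1.6, -0.8]
grip_width: 0.0272
```

Call:
move_arm(
  series=[
    [[1.0, 1.2, 0, 0, 0, -6.5, 0.32], [1.0, 1.2, 0, 0, 0, -7.5, 0.32], [1.1, 1.1, 0, 0, 0, -7.5, 0.32], [1.2, 0.9, 0, 0, 0, -7.5, 0.32], [1.4, 0.8, 0, 0, 0, -7.5, 0.32]],
  ],
)

```text
clock: 4.8
eef_pos: [0.4992, 0.2055, 0.1101]
tool_rot: [0.569, 0.823, -0.004, 0.007]
ft_force: [-0.7, -1.3, -1.2]
grip_width: 0.0274
```

Call:
move_arm(
  series=[
    [[1.3, 0.5, -0.2, 0, 0, -6, 0.32], [1.2, 0.4, -0.2, 0, 0, -6, 0.32], [0.6, 0.1, 0, 0, 0, -3, 0.32], [0.3, 0, 0, 0, 0, 0, 0.32], [0, 0, 0, 0, 0, 0, 0.5]],
  ],
)

```text
clock: 5.3
eef_pos: [0.5296, 0.2158, 0.1098]
tool_rot: [0.676, 0.737, -0.008, 0.003]
ft_force: [0.5, -0.2, 0.0]
grip_width: 0.0404
```

```bash
python3 - <<'E'
from h import *
o=bot.get_obs(); print(o['joint_pos'].round(3),o['eef_pos'].round(4),o['ft_force'].round(1))
im,d=bot.camera('top'); save('pics/top1.png',cv2.resize(im[120:250,160:320],None,fx=4,fy=4))
P=unproj('top',d);z=P[...,2];S=w2s(P)
m=(z>.085)&(z<.1)&(S[...,0]>60)&(S[...,0]<115)&(S[...,1]>60)&(S[...,1]<150); q=S[m]; print(len(q))
l=cv2.fitLine(q.astype(np.float32),cv2.DIST_HUBER,0,.01,.01).ravel(); print(l, 'theta',np.arctan2(abs(l[1]),-l[0]*np.sign(l[1])))
E
```

```text
[ 0.393  0.467  0.008  1.123 -0.011  1.878] [0.5296 0.2158 0.1098] [ 0.5 -0.2  0. ]
201
[  0.11663492  -0.99317485  89.83452    104.09171   ] theta 1.4538953
```

View pics/top1.png

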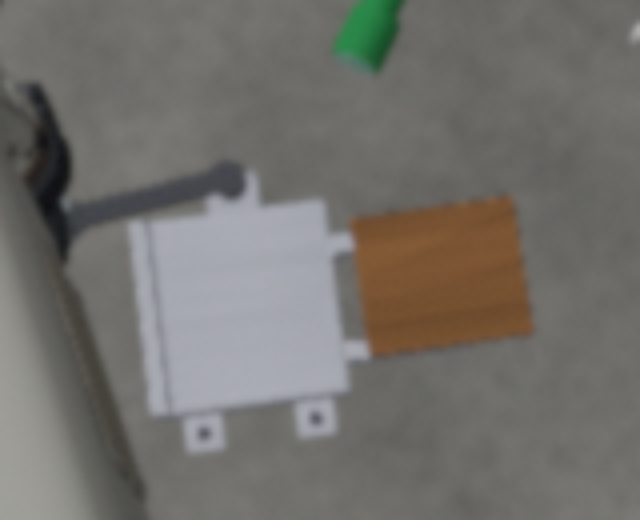

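The lever is fully open at 1.45 rad; the arm now points along the scraper's +y, at left in the image around (150,205). Next I'll go up and over to the overhanging end, tilting the tool as it goes.

Call:
move_arm(
  series=[
    [[0, 0, 3, 0, 0, 0, 0.5], [0, 0, 3, 0, 0, 0, 0.5], [0, 0, 3, 0, 0, 0, 0.75], [0, 0, 3, 0, 0, 0, 0.75], [0, 0, 3, 0, 0, 2, 0.75]],
  ],
)

```text
clock: 5.85
eef_pos: [0.5268, 0.2134, 0.2644]
tool_rot: [0.663, 0.748, -0.009, 0.003]
ft_force: [1.1, 0.2, 0.6]
grip_width: 0.064
```

Call:
move_arm(
  series=[
    [[-0.3, -4, 0, 0, 0, 0, 0.75], [-0.3, -4, 0, 5.5, 0.7, 0, 0.75], [-0.3, -4, 0, 5.5, 0.7, 0, 0.75], [-0.3, -4, 0, 5.5, 0.7, 0, 0.75], [-0.3, -4, 0, 5.5, 0.7, 0, 0.75]],
  ],
)

```text
clock: 6.35
eef_pos: [0.5162, 0.0169, 0.2793]
tool_rot: [0.644, 0.741, 0.136, -0.135]
ft_force: [0.7, -0.1, -0.7]
grip_width: 0.0639
```

Call:
move_arm(
  series=[
    [[-0.3, -4, 0, 5.5, 0.7, 0, 0.75], [-0.3, -4, 0, 5.5, 0.7, 0, 0.75], [-0.3, -4, 0, 5.5, 0.7, 0, 0.75], [-0.3, -4, 0, 5.5, 0.7, 0, 0.75], [-0.3, -4, 0, 5.5, 0.7, 0, 0.75]],
  ],
)

```text
clock: 6.85
eef_pos: [0.5014, -0.194, 0.2886]
tool_rot: [0.596, 0.684, 0.3, -0.297]
ft_force: [-63.6, 52.7, 67.4]
grip_width: 0.064
```

```bash
cat >> h.py <<'E'
from scipy.spatial.transform import Rotation as Rr
def st():
    o=bot.get_obs(); M=Rr.from_quat(o['tool_rot']).as_matrix(); p=o['eef_pos']
    F=np.array([[*EX,0],[*EY,0],[0,0,1]])
    print('t',round(o['clock'],2),'w',p.round(4),'S',w2s(p).round(1),'z',round(p[2]*1000,1),'J',o['joint_pos'].round(2),'F',o['ft_force'].round(1),'g',round(o['grip_width'],4))
    A=F@M; print('tool x,y,z cols in scraper:\n',A.round(3),'tilt a',np.degrees(np.arctan2(A[1,2],-A[2,2])).round(1))
    Rd=np.array([[0,1,0],[1,0,0],[0,0,-1.]]).T
    return o,A
E
python3 -c "
from h import *
st()
im,d=bot.camera('side'); save('pics/side1.png',im)"
```

```text
t 6.85 w [ 0.5014 -0.194   0.2886] S [   6.6 -212.4] z 288.6 J [-0.69  0.77  0.67  2.15  0.59  0.53] F [-63.6  52.7  67.4] g 0.064
tool x,y,z cols in scraper:
 [[-0.034  0.998  0.046]
 [ 0.646 -0.013  0.764]
 [ 0.763  0.056 -0.644]] tilt a 49.9
```

View pics/side1.png

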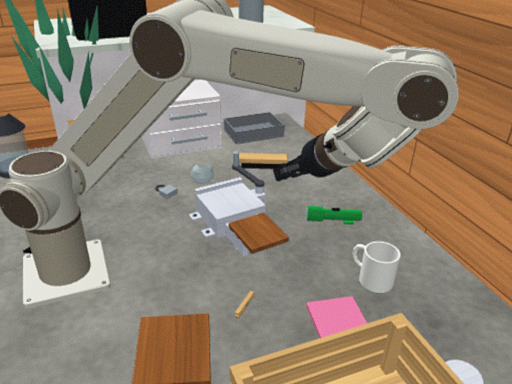

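The side view shows the arm clear of everything, with the hand at (300,165). But joint 4 has reached its range end and the wrist force spiked, so I'm backing away from that limit.

Call:
move_arm(
  series=[
    [[0, 0, -1.5, -3, -0.4, 0, 0.75], [0, 0, -2, -2, -0.2, 0, 0.75], [0, 0, -2, 0, 0, 0, 0.75], [0, 0, -2, 0, 0, 0, 0.75], [0, 0, 0, 0, 0, 0, 0.75]],
  ],
)

```text
clock: 7.4
eef_pos: [0.503, -0.2153, 0.1887]
tool_rot: [0.614, 0.691, 0.273, -0.267]
ft_force: [-0.5, 0.6, -0.3]
grip_width: 0.064
```

```bash
python3 -c "
from h import *
st(); print(bot.get_obs()['tau'].round(2))"
```

```text
t 7.4 w [ 0.503  -0.2153  0.1887] S [   5.6 -233.7] z 188.7 J [-0.7   0.78  0.5   1.88  0.55  0.59] F [-0.5  0.6 -0.3] g 0.064
tool x,y,z cols in scraper:
 [[-0.015  0.998  0.055]
 [ 0.71  -0.028  0.703]
 [ 0.704  0.05  -0.709]] tilt a 44.8
[-5.000e-02 -5.702e+01  2.130e+01  3.520e+00  1.390e+00  0.000e+00]
```

Call:
move_arm(
  series=[
    [[0, 0, -2, -0.4, 2.9, 0, 0.75], [0, 0, -3, 2, 0.2, 0, 0.75], [0, 0, -3, 2, 0.2, 0, 0.75], [0, 0, -2.5, 2, 0.2, 0, 0.75], [0, 0, -1, 0, 0, 0, 0.75]],
  ],
)

```text
clock: 7.9
eef_pos: [0.5067, -0.2183, 0.081]
tool_rot: [0.608, 0.672, 0.288, -0.31]
ft_force: [-1.4, -0.2, -0.6]
grip_width: 0.0643
```

```bash
python3 -c "
from h import *
st(); 
im,d=bot.camera('wrist'); save('pics/w2.png',im)
im,d=bot.camera('side'); save('pics/s2.png',cv2.resize(im[120:300,150:400],None,fx=3,fy=3))"
```

```text
t 7.9 w [ 0.5067 -0.2183  0.081 ] S [   8.8 -237.1] z 81.0 J [-0.71  0.96  0.5   1.81  0.57  0.55] F [-1.4 -0.2 -0.6] g 0.0643
tool x,y,z cols in scraper:
 [[ 0.01   1.     0.029]
 [ 0.642 -0.029  0.766]
 [ 0.767  0.011 -0.642]] tilt a 50.1
```

View pics/w2.png

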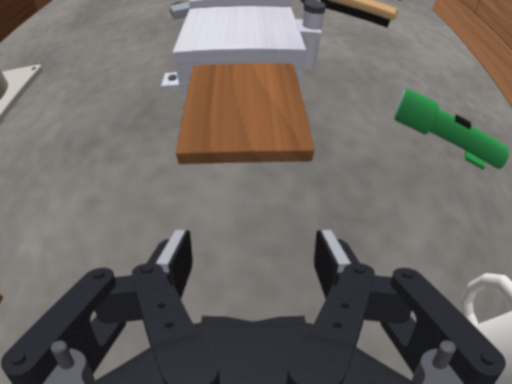

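View pics/s2.png

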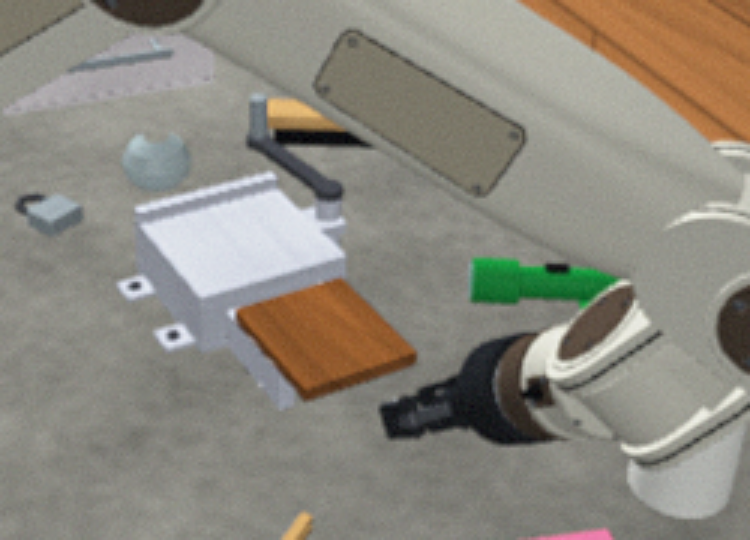

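The wrist view shows the plate's overhanging end at (178..312, 155) between the fingers' lines and nearly level. The side view shows the mug close behind the wrist, so I'm checking that clearance.

```bash
python3 -c "
from h import *
for n in ['side','top']:
    im,d=bot.camera(n); P=unproj(n,d); hsv=cv2.cvtColor(im,cv2.COLOR_RGB2HSV)
    if n=='top': save('pics/t2.png',cv2.resize(im[60:300,180:420],None,fx=2.5,fy=2.5))
    m=(P[...,0]>.45)&(P[...,0]<.85)&(P[...,1]<-.15)&(P[...,1]>-.55)
    q=P[m&(P[...,2]>.03)]
    for z0 in np.arange(.03,.5,.04):
        s=q[(q[:,2]>=z0)&(q[:,2]<z0+.04)]
        if len(s): print(n,round(z0,2),len(s),'x',np.percentile(s[:,0],[1,99]).round(3),'y',np.percentile(s[:,1],[1,99]).round(3))
"
```

```text
side 0.03 1221 x [0.452 0.725] y [-0.548 -0.311]
side 0.07 1085 x [0.452 0.718] y [-0.549 -0.333]
side 0.11 1405 x [0.451 0.589] y [-0.548 -0.265]
side 0.15 423 x [0.451 0.512] y [-0.384 -0.281]
side 0.19 571 x [0.481 0.52 ] y [-0.443 -0.302]
side 0.23 796 x [0.478 0.53 ] y [-0.506 -0.351]
side 0.27 1424 x [0.471 0.554] y [-0.518 -0.402]
side 0.31 1520 x [0.486 0.575] y [-0.548 -0.418]
side 0.35 2174 x [0.456 0.628] y [-0.549 -0.449]
side 0.39 3067 x [0.452 0.614] y [-0.537 -0.438]
side 0.43 1513 x [0.451 0.534] y [-0.469 -0.38 ]
side 0.47 316 x [0.45  0.486] y [-0.416 -0.337]
top 0.03 249 x [0.663 0.741] y [-0.332 -0.225]
top 0.07 330 x [0.465 0.743] y [-0.333 -0.217]
top 0.11 289 x [0.465 0.576] y [-0.285 -0.232]
top 0.15 335 x [0.479 0.579] y [-0.341 -0.267]
top 0.19 587 x [0.482 0.552] y [-0.377 -0.293]
top 0.23 591 x [0.487 0.574] y [-0.433 -0.338]
top 0.27 215 x [0.509 0.59 ] y [-0.45  -0.382]
top 0.31 104 x [0.531 0.626] y [-0.472 -0.401]
top 0.35 222 x [0.546 0.634] y [-0.537 -0.407]
top 0.39 1384 x [0.483 0.618] y [-0.532 -0.34 ]
top 0.43 1319 x [0.452 0.541] y [-0.464 -0.316]
top 0.47 583 x [0.45  0.488] y [-0.412 -0.314]
```

View pics/t2.png

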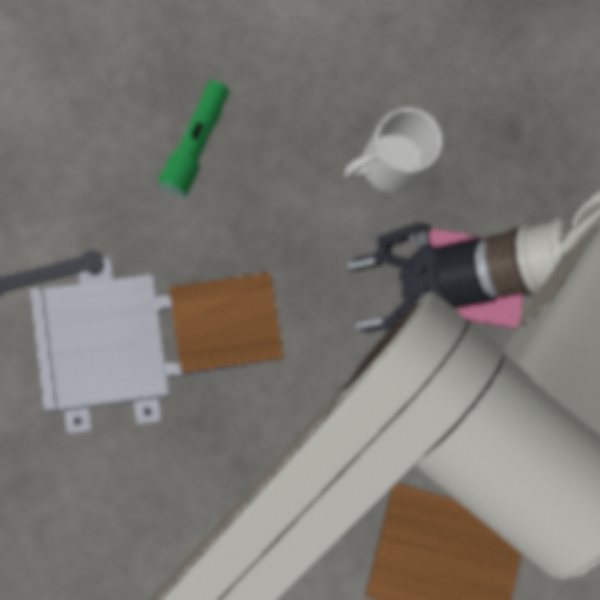

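Clearance is fine: the hand's x stays below 0.58, against 0.66 for the mug. Next I'll lower the fingertips to bench level and bring them under the overhang.

Call:
move_arm(
  series=[
    [[-0.4, 0.8, -2.0, 0, 0, 0, 0.75], [-0.3, 1.0, -2.0, 0, 0, 0, 0.75], [-0.1, 1.0, -1.6, 0, 0, 0, 0.75], [-0.1, 1.0, -0.5, 0, 0, 0, 0.75], [0, 0.5, 0, 0, 0, 0, 0.75]],
  ],
)

```text
clock: 8.6
eef_pos: [0.5046, -0.1785, 0.0344]
tool_rot: [0.607, 0.679, 0.289, -0.296]
ft_force: [-0.2, -1.0, 0.5]
grip_width: 0.0641
```

```bash
python3 -c "
from h import *
st()"
```

```text
t 8.6 w [ 0.5046 -0.1785  0.0344] S [  11.7 -197.4] z 34.4 J [-0.66  0.93  0.32  1.61  0.6   0.59] F [-0.2 -1.   0.5] g 0.0641
tool x,y,z cols in scraper:
 [[-0.006  0.999  0.043]
 [ 0.659 -0.029  0.751]
 [ 0.752  0.033 -0.659]] tilt a 48.8
```

Call:
move_arm(
  series=[
    [[-0.4, 0, -1.0, 2, 1.2, 2, 0.75], [-0.4, 0.1, -0.7, 2, 1.2, 0, 0.75], [-0.1, 0.5, -0.2, 0, 0, 0, 0.75], [0, 0.5, 0, 0, 0, 0, 0.75], [0, 0.5, 0, 0, 0, 0, 0.75]],
  ],
)

```text
clock: 9.1
eef_pos: [0.5005, -0.1639, 0.0247]
tool_rot: [0.589, 0.677, 0.295, -0.328]
ft_force: [-0.1, 0.1, 0.2]
grip_width: 0.0641
```

```bash
python3 -c "
from h import *
st()"
```

```text
t 9.1 w [ 0.5005 -0.1639  0.0247] S [   9.4 -182.4] z 24.7 J [-0.65  0.99  0.36  1.67  0.6   0.54] F [-0.1  0.1  0.2] g 0.0641
tool x,y,z cols in scraper:
 [[-0.014  1.     0.002]
 [ 0.611  0.007  0.792]
 [ 0.792  0.013 -0.611]] tilt a 52.4
```

Call:
move_arm(
  series=[
    [[-0.4, 0.4, -0.6, 0, 0, 0, 0.75], [-0.4, 0.6, -0.5, 0, 0, 0, 0.75], [-0.1, 0.8, 0, 0, 0, 0, 0.75], [-0.1, 0.8, 0, 0, 0, 0, 0.75], [0, 0, 0, 0, 0, 0, 0.75]],
  ],
)

```text
clock: 9.6
eef_pos: [0.49, -0.1346, 0.0155]
tool_rot: [0.589, 0.678, 0.295, -0.326]
ft_force: [0.8, 0.4, -0.2]
grip_width: 0.0635
```

```bash
python3 -c "
from h import *
st()
im,d=bot.camera('wrist'); save('pics/w3.png',im)
im,d=bot.camera('side'); save('pics/s3.png',cv2.resize(im[160:260,200:360],None,fx=4.5,fy=4.5))"
```

```text
t 9.6 w [ 0.49   -0.1346  0.0155] S [   2.7 -152. ] z 15.5 J [-0.62  0.95  0.25  1.58  0.62  0.57] F [ 0.8  0.4 -0.2] g 0.0635
tool x,y,z cols in scraper:
 [[-0.017  1.     0.003]
 [ 0.613  0.008  0.79 ]
 [ 0.79   0.015 -0.613]] tilt a 52.2
```

View pics/w3.png

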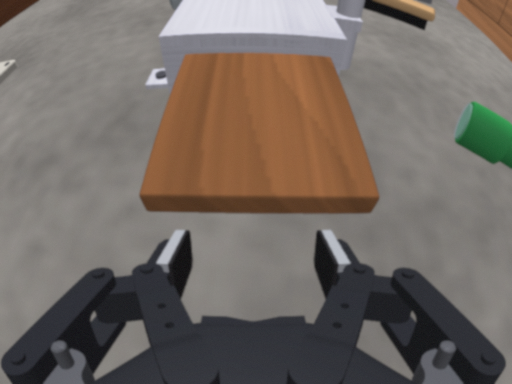

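View pics/s3.png

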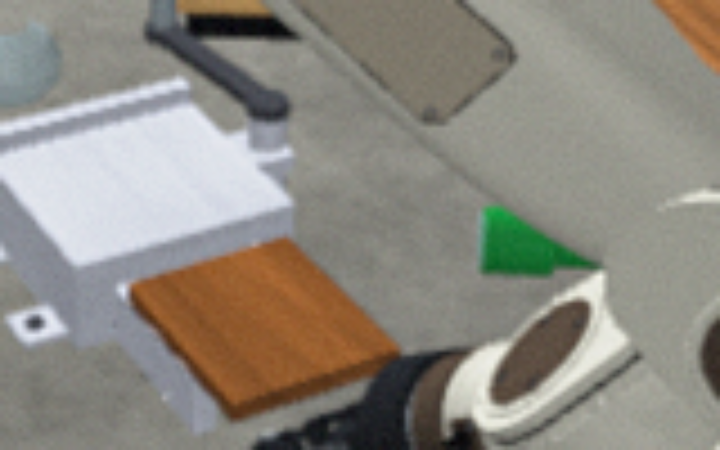

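The fingertips are now just short of the plate's end, which sits at wrist view (145–378, 205), level and about 8 px off centre. Next I'll slip under it and lift.

Call:
move_arm(
  series=[
    [[-0.1, 0.8, 0, 0, 0, 0, 0.75], [-0.1, 0.6, 0, 0, 0, 0, 0.75], [-0.1, 0.5, 0.4, 0, 0, 0, 0.75], [-0.1, 0.5, 0.6, 0, 0, 0, 0.75], [-0.1, 0.5, 0.8, 0, 0, 0, 0.75]],
  ],
)

```text
clock: 10.2
eef_pos: [0.4851, -0.1053, 0.0331]
tool_rot: [0.589, 0.678, 0.295, -0.326]
ft_force: [-0.3, -0.9, -1.0]
grip_width: 0.0641
```

```bash
python3 -c "
from h import *
st()"
```

```text
t 10.2 w [ 0.4851 -0.1053  0.0331] S [   1.5 -122.4] z 33.1 J [-0.59  0.89  0.17  1.54  0.64  0.6 ] F [-0.3 -0.9 -1. ] g 0.0641
tool x,y,z cols in scraper:
 [[-0.016  1.     0.004]
 [ 0.614  0.007  0.789]
 [ 0.789  0.015 -0.614]] tilt a 52.1
```

Call:
move_arm(
  series=[
    [[0, 0.1, 1.0, 0, 0, 0, 0.75], [0, 0.2, 1.0, 0, 0, 0, 0.75], [0, 0.2, 1.0, 0, 0, 0, 0.75], [0, 0.3, 1.0, 0, 0, 0, 0.75], [0, 0.3, 1.0, 0, 0, 0, 0.75]],
  ],
)

```text
clock: 10.7
eef_pos: [0.485, -0.0934, 0.0886]
tool_rot: [0.589, 0.678, 0.295, -0.325]
ft_force: [-0.4, 0.1, -0.8]
grip_width: 0.0645
```

```bash
python3 -c "
from h import *
st()
im,d=bot.camera('wrist'); save('pics/w4.png',im)
im,d=bot.camera('side'); save('pics/s4.png',cv2.resize(im[150:260,200:360],None,fx=4.5,fy=4.5))"
```

```text
t 10.7 w [ 0.485  -0.0934  0.0886] S [   2.9 -110.5] z 88.6 J [-0.57  0.81  0.17  1.62  0.65  0.62] F [-0.4  0.1 -0.8] g 0.0645
tool x,y,z cols in scraper:
 [[-0.017  1.     0.004]
 [ 0.615  0.007  0.789]
 [ 0.789  0.016 -0.615]] tilt a 52.1
```

View pics/w4.png

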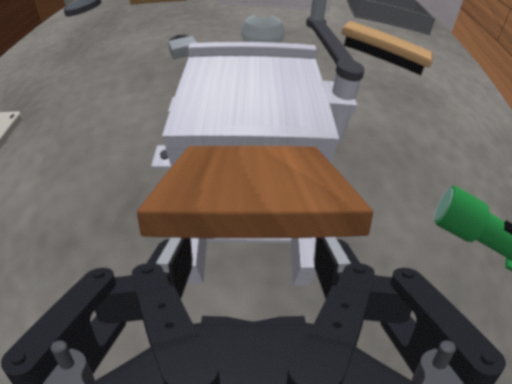

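View pics/s4.png

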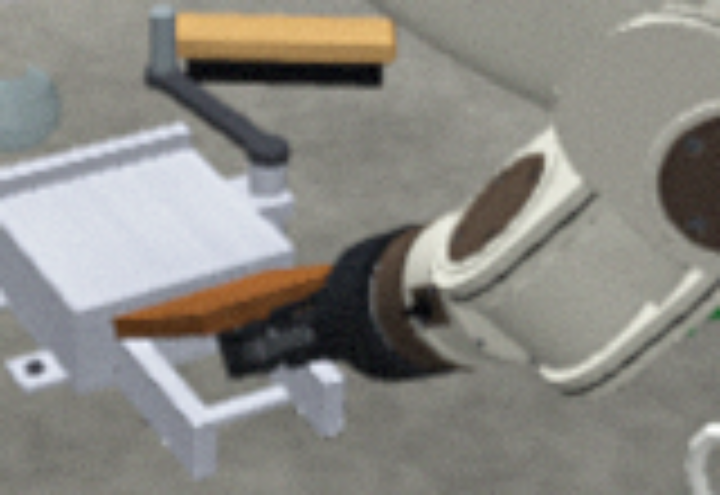

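The plate is lifting evenly, about 30° up, with its near end against the step. I'll carry on along the arc.

Call:
move_arm(
  series=[
    [[-0.1, 0.8, 0.9, 0, 0, 0, 0.75], [-0.1, 0.7, 0.9, -2, -0.2, 0, 0.75], [-0.1, 0.7, 0.8, -3, -0.4, 0, 0.75], [-0.1, 0.7, 0.6, -4, -0.5, 0, 0.75], [-0.1, 0.6, 0.6, -4, -0.5, 0, 0.75]],
  ],
)

```text
clock: 11.3
eef_pos: [0.4795, -0.0578, 0.1263]
tool_rot: [0.621, 0.71, 0.222, -0.246]
ft_force: [0.3, -0.7, -1.0]
grip_width: 0.0641
```

```bash
python3 -c "
from h import *
st()
im,d=bot.camera('side'); save('pics/s5.png',cv2.resize(im[130:260,200:360],None,fx=4,fy=4))"
```

```text
t 11.3 w [ 0.4795 -0.0578  0.1263] S [  1.8 -74.5] z 126.3 J [-0.46  0.56  0.    1.42  0.55  0.86] F [ 0.3 -0.7 -1. ] g 0.0641
tool x,y,z cols in scraper:
 [[-0.011  1.     0.005]
 [ 0.78   0.005  0.625]
 [ 0.625  0.011 -0.78 ]] tilt a 38.7
```

View pics/s5.png

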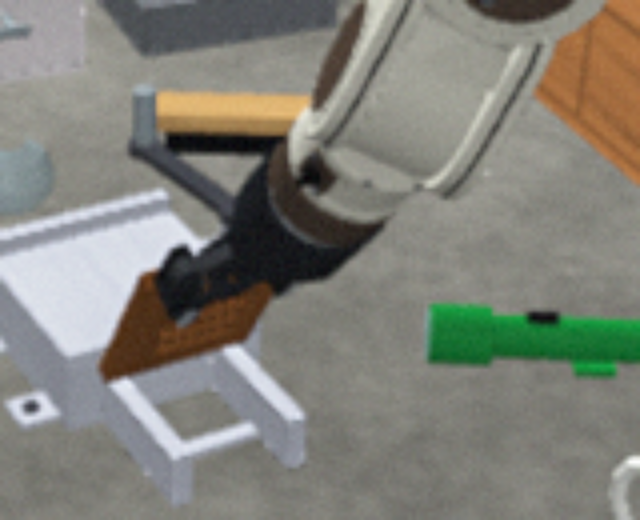

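Call:
move_arm(
  series=[
    [[-0.1, 0.8, 0.5, -3, -0.4, 0, 0.75], [-0.1, 0.8, 0.5, -4, -0.5, 0, 0.75], [-0.1, 0.8, 0.3, -4, -0.5, 0, 0.75], [-0.1, 0.8, 0.3, -3, -0.4, 0, 0.75], [-0.1, 0.8, 0.1, -3, -0.4, 0, 0.75]],
  ],
)

```text
clock: 11.85
eef_pos: [0.4733, -0.0136, 0.1473]
tool_rot: [0.646, 0.741, 0.125, -0.134]
ft_force: [0.5, 0.4, -0.4]
grip_width: 0.064
```

```bash
python3 -c "
from h import *
st()
im,d=bot.camera('side'); save('pics/s6.png',cv2.resize(im[130:260,200:360],None,fx=4,fy=4))"
```

```text
t 11.85 w [ 0.4733 -0.0136  0.1473] S [  1.1 -29.9] z 147.3 J [-0.25  0.34 -0.15  1.22  0.35  1.16] F [ 0.5  0.4 -0.4] g 0.064
tool x,y,z cols in scraper:
 [[-0.014  1.     0.008]
 [ 0.933  0.01   0.361]
 [ 0.361  0.012 -0.933]] tilt a 21.1
```

View pics/s6.png

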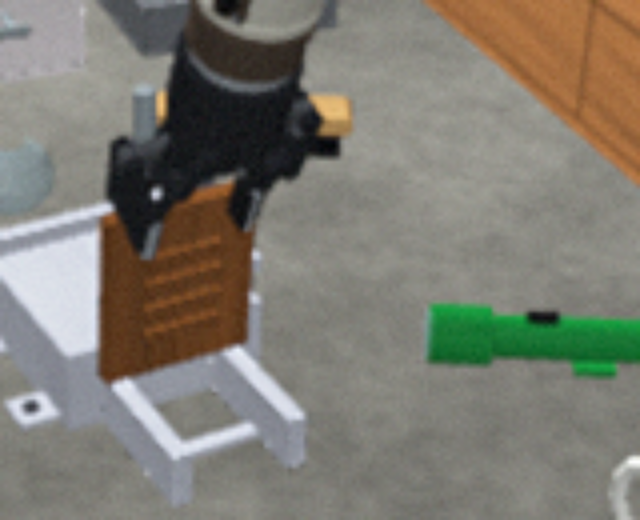

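Call:
move_arm(
  series=[
    [[-0.1, 0.8, 0, -1, 0, 0, 0.75], [-0.1, 0.8, 0, -1, 0, 0, 0.75], [-0.1, 0.8, 0, -1, 0, 0, 0.75], [-0.1, 0.8, 0, -1, 0, 0, 0.75], [-0.1, 0.8, 0, 0, 0, 0, 0.75]],
  ],
)

```text
clock: 12.4
eef_pos: [0.4659, 0.0316, 0.148]
tool_rot: [0.649, 0.746, 0.098, -0.113]
ft_force: [-0.1, 1.2, 0.1]
grip_width: 0.0638
```

```bash
python3 -c "
from h import *
st()
im,d=bot.camera('side'); save('pics/s7.png',cv2.resize(im[130:260,200:360],None,fx=4,fy=4))"
```

```text
t 12.4 w [0.4659 0.0316 0.148 ] S [-0.6 15.8] z 148.0 J [-0.12  0.29 -0.2   1.17  0.29  1.3 ] F [-0.1  1.2  0.1] g 0.0638
tool x,y,z cols in scraper:
 [[-0.014  1.    -0.004]
 [ 0.955  0.015  0.296]
 [ 0.296  0.    -0.955]] tilt a 17.2
```

View pics/s7.png

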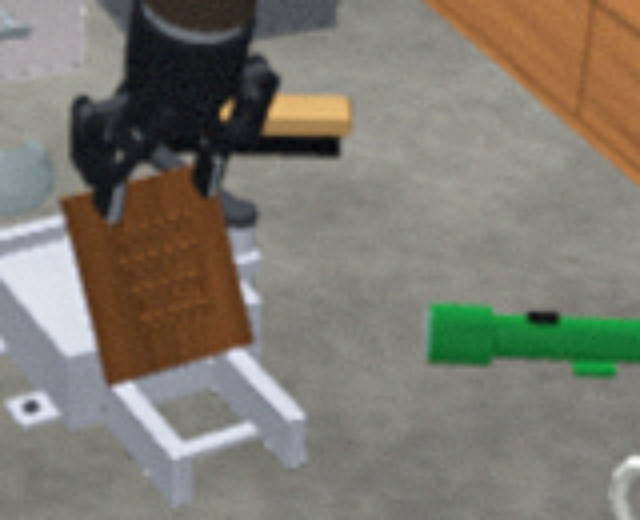

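Call:
move_arm(
  series=[
    [[-0.1, 0.8, 0, 0, 0, 0, 0.75], [-0.1, 0.8, 0, 0, 0, 0, 0.75], [0, 0, 0, 0, 0, 0, 0.75], [0, 0, 0, 0, 0, 0, 0.75], [0, 0, 0, 0, 0, 0, 0.75]],
  ],
)

```text
clock: 12.95
eef_pos: [0.4629, 0.0498, 0.1472]
tool_rot: [0.648, 0.746, 0.098, -0.114]
ft_force: [-0.4, -0.3, 0.5]
grip_width: 0.0639
```

```bash
python3 -c "
from h import *
st()
im,d=bot.camera('side'); save('pics/s8.png',cv2.resize(im[130:260,200:360],None,fx=4,fy=4))"
```

```text
t 12.95 w [0.4629 0.0498 0.1472] S [-1.2 34.3] z 147.2 J [-0.08  0.28 -0.21  1.15  0.29  1.34] F [-0.4 -0.3  0.5] g 0.0639
tool x,y,z cols in scraper:
 [[-0.015  1.    -0.007]
 [ 0.954  0.016  0.298]
 [ 0.298 -0.002 -0.955]] tilt a 17.3
```

View pics/s8.png

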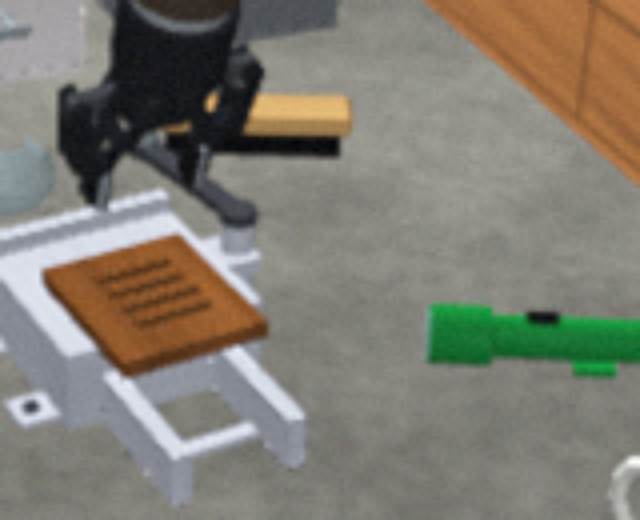

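The plate has fallen flat on the deck with its ribs up; the side view shows four ribs around (150,290). Next I'll back off with the tool vertical and measure the plate.

Call:
move_arm(
  series=[
    [[0.3, -2.6, 0.5, -4, -0.5, 0, 0.75], [0.3, -2.6, 0, -5, -0.6, 0, 0.75], [0.3, -2.6, 0, -5, -0.6, 0, 0.75], [0.3, -2.6, 0, -3, -0.4, 0, 0.75], [0, -1, 0, 0, 0, 0, 0.75]],
  ],
)

```text
clock: 13.5
eef_pos: [0.4753, -0.069, 0.1524]
tool_rot: [0.657, 0.754, -0.005, 0.0]
ft_force: [-1.1, 1.3, -0.0]
grip_width: 0.0642
```

```bash
python3 -c "
from h import *
st()
for n in ['top','side']:
    im,d=bot.camera(n); P=unproj(n,d); z=P[...,2]; S=w2s(P); hsv=cv2.cvtColor(im,cv2.COLOR_RGB2HSV)
    m=(hsv[...,1]>90)&(hsv[...,0]<20)&(z>.068)&(z<.09)&(np.abs(S[...,0])<90)&(S[...,1]>-60)&(S[...,1]<150)
    q=S[m]; r=cv2.minAreaRect(q.astype(np.float32)); print(n,m.sum(),r,np.percentile(z[m],[5,50,95]).round(4))
    if n=='top': save('pics/t8.png',cv2.resize(im[120:260,160:330],None,fx=4,fy=4))
"
```

```text
t 13.5 w [ 0.4753 -0.069   0.1524] S [ -3.7 -85.1] z 152.4 J [-0.14  0.26 -0.19  1.13 -0.01  1.29] F [-1.1  1.3 -0. ] g 0.0642
tool x,y,z cols in scraper:
 [[-0.013  1.    -0.008]
 [ 1.     0.013 -0.007]
 [-0.007 -0.008 -1.   ]] tilt a -0.4
top 1053 ((2.7104949951171875, 27.75522804260254), (105.03948974609375, 112.84951782226562), 0.2499033659696579) [0.0728 0.0764 0.0833]
side 1027 ((1.9860038757324219, 19.151817321777344), (114.31881713867188, 134.1492919921875), 0.11811824887990952) [0.0709 0.0763 0.0824]
```

View pics/t8.png

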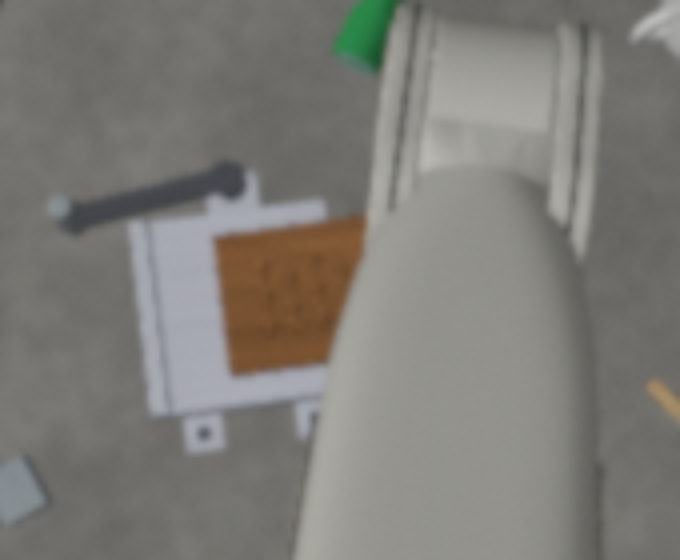

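Call:
move_arm(
  series=[
    [[0.3, 0, -2.5, 0, 0, -0.7, 0.75], [0.3, 0, -2.5, 0, 0, 0, 0.75], [0, 0, -2.2, 0, 0, 0, 0.75], [0, 0, -1.0, 0, 0, 0, 0.75], [0, 0, 0, 0, 0, 0, 0.75]],
  ],
)

```text
clock: 14.1
eef_pos: [0.4814, -0.0676, 0.0684]
tool_rot: [0.663, 0.748, -0.002, -0.003]
ft_force: [0.6, -0.2, -0.5]
grip_width: 0.0639
```

```bash
python3 -c "
from h import *
st()
im,d=bot.camera('wrist'); save('pics/w9.png',im)
"
```

```text
t 14.1 w [ 0.4814 -0.0676  0.0684] S [  2.5 -84.5] z 68.4 J [-0.14  0.36 -0.29  0.93 -0.    1.31] F [ 0.6 -0.2 -0.5] g 0.0639
tool x,y,z cols in scraper:
 [[ 0.004  1.    -0.006]
 [ 1.    -0.004  0.001]
 [ 0.001 -0.006 -1.   ]] tilt a 0.1
```

View pics/w9.png

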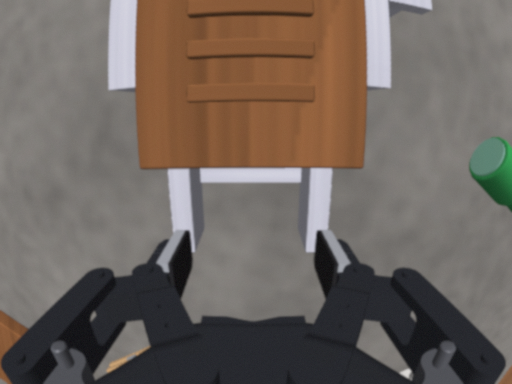

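The wrist view shows the plate's end at (140–365, 165), square to the fingers, with the ribs up. Next I'll push it home.

Call:
move_arm(
  series=[
    [[-0.1, 1.0, -0.2, 0, 0, 0, 0.75], [-0.1, 1.0, -0.1, 0, 0, 0, 0.75], [-0.1, 1.0, 0, 0, 0, 0, 0.75], [-0.1, 1.0, 0, 0, 0, 0, 0.75], [-0.1, 1.0, 0, 0, 0, 0, 0.75]],
  ],
)

```text
clock: 14.65
eef_pos: [0.4793, -0.0143, 0.0696]
tool_rot: [0.664, 0.748, 0.001, 0.001]
ft_force: [-0.1, -0.9, 0.8]
grip_width: 0.0643
```

```bash
python3 -c "
from h import *
st()
im,d=bot.camera('wrist'); save('pics/w10.png',im)
"
```

```text
t 14.65 w [ 0.4793 -0.0143  0.0696] S [  7.  -31.4] z 69.6 J [-0.03  0.34 -0.32  0.92  0.    1.42] F [-0.1 -0.9  0.8] g 0.0643
tool x,y,z cols in scraper:
 [[ 0.006  1.     0.002]
 [ 1.    -0.006 -0.   ]
 [-0.     0.002 -1.   ]] tilt a -0.0
```

View pics/w10.png

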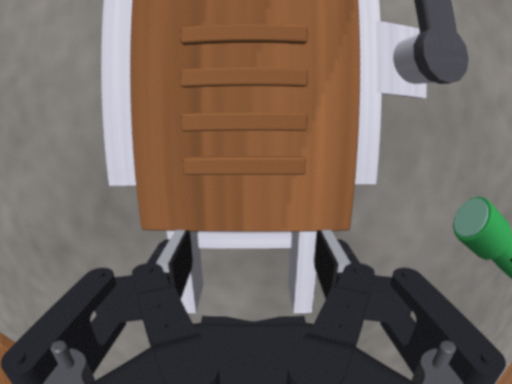

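Call:
move_arm(
  series=[
    [[-0.2, 0.5, -0.5, 0, 0, 0, 0.75], [-0.2, 0.6, 0, 0, 0, 0, 0.75], [-0.2, 0.6, 0, 0, 0, 0, 0.75], [-0.1, 0.5, 0, 0, 0, 0, 0.75], [0, 0, 0, 0, 0, 0, 0.75]],
  ],
)

```text
clock: 15.2
eef_pos: [0.4774, 0.0063, 0.07]
tool_rot: [0.663, 0.748, 0.001, 0.01]
ft_force: [-0.4, -0.3, 1.3]
grip_width: 0.0639
```

```bash
python3 -c "
from h import *
st()
for n in ['top','side']:
    im,d=bot.camera(n); P=unproj(n,d); z=P[...,2]; S=w2s(P); hsv=cv2.cvtColor(im,cv2.COLOR_RGB2HSV)
    m=(hsv[...,1]>90)&(hsv[...,0]<20)&(z>.068)&(z<.09)&(np.abs(S[...,0])<90)&(S[...,1]>-60)&(S[...,1]<150)
    q=S[m]; r=cv2.minAreaRect(q.astype(np.float32)); print(n,m.sum(),r,np.percentile(q[:,1],[1,99]))
"
```

```text
t 15.2 w [0.4774 0.0063 0.07  ] S [  7.8 -10.6] z 70.0 J [ 0.02  0.32 -0.34  0.9  -0.01  1.47] F [-0.4 -0.3  1.3] g 0.0639
tool x,y,z cols in scraper:
 [[ 0.005  1.     0.014]
 [ 1.    -0.004 -0.014]
 [-0.014  0.014 -1.   ]] tilt a -0.8
top 285 ((6.4477996826171875, 106.53899383544922), (36.37437438964844, 102.95348358154297), 88.67630767822266) [ 88.27645247 125.04819496]
side 629 ((3.8585739135742188, 55.78232955932617), (146.55828857421875, 110.55897521972656), 88.08897399902344) [ -9.94186017 125.28327736]
```

Call:
move_arm(
  series=[
    [[-0.2, 0.5, -0.2, 0, 0, 0, 0.75], [-0.2, 0.5, -0.2, 0, 0, 0, 0.75], [-0.1, 0.3, 0, 0, 0, 0, 0.75], [0, 0.3, 0, 0, 0, 0, 0.75], [0, 0, 0, 0, 0, 0, 0.75]],
  ],
)

```text
clock: 15.8
eef_pos: [0.4784, 0.0142, 0.071]
tool_rot: [0.666, 0.746, -0.002, 0.021]
ft_force: [-0.0, 0.1, 3.2]
grip_width: 0.0638
```

```bash
python3 -c "
from h import *
st()
for n in ['top','side']:
    im,d=bot.camera(n); P=unproj(n,d); z=P[...,2]; S=w2s(P); hsv=cv2.cvtColor(im,cv2.COLOR_RGB2HSV)
    m=(hsv[...,1]>90)&(hsv[...,0]<20)&(z>.068)&(z<.09)&(np.abs(S[...,0])<90)&(S[...,1]>-60)&(S[...,1]<150)
    q=S[m]; r=cv2.minAreaRect(q.astype(np.float32)); print(n,m.sum(),r,np.percentile(q[:,1],[1,99]))
    if n=='side': save('pics/s11.png',cv2.resize(im[130:260,200:360],None,fx=4,fy=4))
"
```

```text
t 15.8 w [0.4784 0.0142 0.071 ] S [ 9.7 -3. ] z 71.0 J [ 0.05  0.32 -0.34  0.88 -0.03  1.51] F [-0.   0.1  3.2] g 0.0638
tool x,y,z cols in scraper:
 [[ 0.011  1.     0.025]
 [ 0.999 -0.01  -0.035]
 [-0.034  0.025 -0.999]] tilt a -2.0
top 147 ((19.81836700439453, 120.38202667236328), (21.88467025756836, 79.13018798828125), 89.54481506347656) [109.88631808 131.44740238]
side 646 ((4.422325134277344, 61.51786804199219), (145.4827117919922, 110.29430389404297), 88.55303955078125) [ -2.38785504 129.84741036]
```

View pics/s11.png

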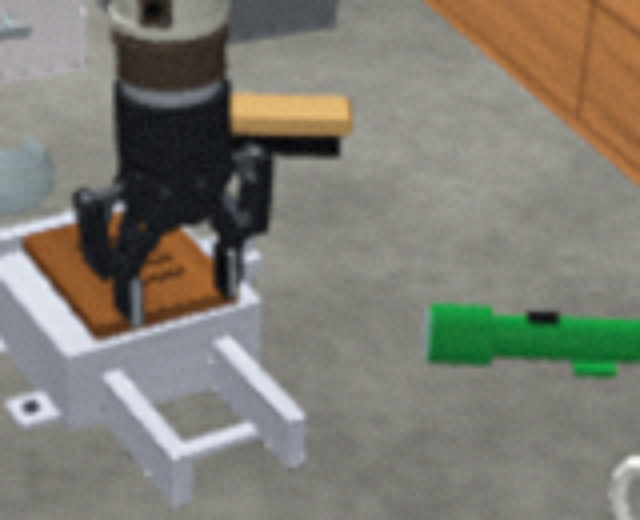

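The fingers are riding on top of the plate: z is stuck at 71 mm, with an upward force of 3 N. I'll lift, back off, go lower and push on the end face.

Call:
move_arm(
  series=[
    [[0, 0, 1.5, 2, 0.3, 0, 0.75], [-0.1, -1.5, 0.5, -0.2, 1.4, 0.6, 0.75], [0, -1.8, 0, 0, 0, 0, 0.75], [0, -1.0, -1.0, 0, 0, 0, 0.75], [0, 0, -1.0, 0, 0, 0, 0.75]],
  ],
)

```text
clock: 16.4
eef_pos: [0.4761, -0.0277, 0.0684]
tool_rot: [0.661, 0.751, 0.001, -0.004]
ft_force: [0.2, -0.1, 0.4]
grip_width: 0.0639
```

```bash
python3 -c "
from h import *
st()
for n in ['top','side']:
    im,d=bot.camera(n); P=unproj(n,d); z=P[...,2]; S=w2s(P); hsv=cv2.cvtColor(im,cv2.COLOR_RGB2HSV)
    m=(hsv[...,1]>90)&(hsv[...,0]<20)&(z>.068)&(z<.09)&(np.abs(S[...,0])<90)&(S[...,1]>-60)&(S[...,1]<150)
    q=S[m]; r=cv2.minAreaRect(q.astype(np.float32)); print(n,m.sum(),r,np.percentile(q[:,1],[1,99]),np.percentile(q[:,0],[1,99]))
im,d=bot.camera('wrist'); save('pics/w12.png',im)
"
```

```text
t 16.4 w [ 0.4761 -0.0277  0.0684] S [  2.2 -44.2] z 68.4 J [-0.06  0.34 -0.32  0.92  0.01  1.38] F [ 0.2 -0.1  0.4] g 0.0639
tool x,y,z cols in scraper:
 [[-0.002  1.    -0.004]
 [ 1.     0.002  0.007]
 [ 0.007 -0.004 -1.   ]] tilt a 0.4
top 996 ((6.948951721191406, 78.56695556640625), (106.09180450439453, 103.91651153564453), 88.72064208984375) [ 28.70580121 130.54136602] [-42.98854462  57.86385375]
side 522 ((4.812110900878906, 66.5821304321289), (134.85618591308594, 111.75896453857422), 88.6187515258789) [  0.61878194 132.73976441] [-50.37705401  55.95705379]
```

View pics/w12.png

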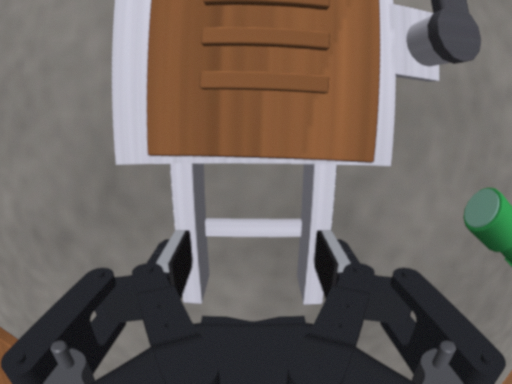

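The plate's near end is now about 2 mm past the step edge at wrist (150–375, 157), with a turn of about 1.3°. I'll go lower for the final push.

Call:
move_arm(
  series=[
    [[0, 0.4, -0.7, 0, 0, 0, 0.75], [-0.1, 0.8, -0.1, 0, 0, 0, 0.75], [-0.1, 0.8, 0, 0, 0, 0, 0.75], [-0.1, 0.5, 0, 0, 0, 0, 0.75], [0, 0, 0, 0, 0, 0, 0.75]],
  ],
)

```text
clock: 17.05
eef_pos: [0.4711, 0.0031, 0.0588]
tool_rot: [0.659, 0.752, -0.0, -0.006]
ft_force: [-0.4, 0.1, 0.6]
grip_width: 0.0639
```

```bash
python3 -c "
from h import *
st()"
```

```text
t 17.05 w [0.4711 0.0031 0.0588] S [  1.1 -13. ] z 58.8 J [ 0.    0.34 -0.34  0.9   0.01  1.44] F [-0.4  0.1  0.6] g 0.0639
tool x,y,z cols in scraper:
 [[-0.007  1.    -0.008]
 [ 1.     0.007  0.009]
 [ 0.009 -0.008 -1.   ]] tilt a 0.5
```

Call:
move_arm(
  series=[
    [[0, 0, 0.3, 0, 0, 0, 0.75], [0, 0.3, 0, 0, 0, 0, 0.75], [0, 0.3, 0, 0, 0, 0, 0.75], [0, 0.3, 0, 0, 0, 0, 0.75], [0, 0.2, 0, 0, 0, 0, 0.75]],
  ],
)

```text
clock: 17.55
eef_pos: [0.4726, 0.0097, 0.0631]
tool_rot: [0.661, 0.751, -0.004, -0.001]
ft_force: [-0.3, -7.1, -0.4]
grip_width: 0.064
```

```bash
python3 -c "
from h import *
st()
im,d=bot.camera('wrist'); save('pics/w13.png',im)"
```

```text
t 17.55 w [0.4726 0.0097 0.0631] S [ 3.4 -6.7] z 63.1 J [ 0.02  0.34 -0.33  0.9  -0.    1.47] F [-0.3 -7.1 -0.4] g 0.064
tool x,y,z cols in scraper:
 [[-0.003  1.    -0.006]
 [ 1.     0.003 -0.004]
 [-0.004 -0.006 -1.   ]] tilt a -0.2
```

View pics/w13.png

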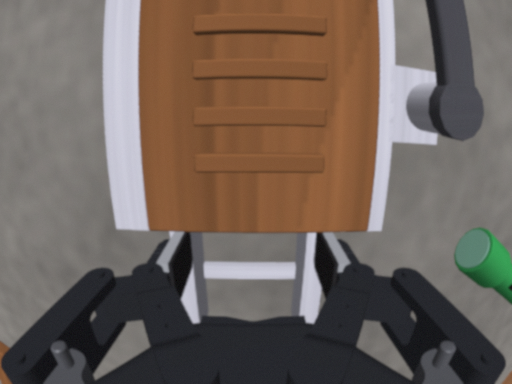

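Call:
move_arm(
  series=[
    [[0, 0.2, 0, 0, 0, 0, 0.75], [0, 0.3, 0, 0, 0, 0, 0.75], [0, 0.4, 0, 0, 0, 0, 0.75], [0, 0.4, 0, 0, 0, 0, 0.75], [0, 0.4, 0, 0, 0, 0, 0.75]],
  ],
)

```text
clock: 18.1
eef_pos: [0.4723, 0.0093, 0.0629]
tool_rot: [0.664, 0.747, -0.019, 0.013]
ft_force: [-0.1, -12.2, 0.2]
grip_width: 0.0643
```

```bash
python3 -c "
from h import *
st()"
```

```text
t 18.1 w [0.4723 0.0093 0.0629] S [ 3. -7.] z 62.9 J [ 0.05  0.34 -0.33  0.91 -0.05  1.5 ] F [ -0.1 -12.2   0.2] g 0.0643
tool x,y,z cols in scraper:
 [[ 0.008  1.    -0.012]
 [ 0.999 -0.008 -0.044]
 [-0.044 -0.012 -0.999]] tilt a -2.5
```

12 N with no motion means the plate is up against the stop. I'll withdraw and check.

Call:
move_arm(
  series=[
    [[0, -1.5, 0, 2.5, 0.3, 0, 0.75], [0.2, -1.5, 2, 0, 0.7, 0, 0.75], [0.2, -2, 3, 0, 0, 0, 0.75], [0.2, -3, 3, 0, 0, 0, 0.6], [0, -3, 3, 0, 0, 0, 0.5]],
  ],
)

```text
clock: 18.6
eef_pos: [0.4732, -0.1005, 0.1714]
tool_rot: [0.662, 0.749, -0.011, -0.015]
ft_force: [0.5, 0.6, -0.3]
grip_width: 0.0428
```

Call:
move_arm(
  series=[
    [[0, -3, 2, 0, 0, 0, 0.5], [0, -3, 0, 0, 0, 0, 0.5], [0, -3, 0, 0, 0, 0, 0.5], [0, 0, 0, 0, 0, 0, 0.5], [0, 0, 0, 0, 0, 0, 0.5]],
  ],
)

```text
clock: 19.1
eef_pos: [0.4758, -0.1975, 0.1985]
tool_rot: [0.664, 0.747, -0.008, -0.01]
ft_force: [-0.4, 0.3, -0.2]
grip_width: 0.0423
```

```bash
python3 -c "
from h import *
st()
for n in ['top','side']:
    im,d=bot.camera(n); P=unproj(n,d); z=P[...,2]; S=w2s(P); hsv=cv2.cvtColor(im,cv2.COLOR_RGB2HSV)
    m=(hsv[...,1]>90)&(hsv[...,0]<20)&(z>.068)&(z<.09)&(np.abs(S[...,0])<90)&(S[...,1]>-60)&(S[...,1]<150)
    q=S[m]; r=cv2.minAreaRect(q.astype(np.float32)); print(n,m.sum(),r,np.percentile(q[:,1],[1,99]),np.percentile(q[:,0],[1,99]))
    if n=='top': save('pics/t14.png',cv2.resize(im[140:240,170:290],None,fx=6,fy=6,interpolation=cv2.INTER_CUBIC))
"
```

```text
t 19.1 w [ 0.4758 -0.1975  0.1985] S [ -19.2 -212.6] z 198.5 J [-0.39  0.31  0.01  1.3  -0.01  1.07] F [-0.4  0.3 -0.2] g 0.0423
tool x,y,z cols in scraper:
 [[ 0.008  1.    -0.025]
 [ 1.    -0.008  0.005]
 [ 0.004 -0.025 -1.   ]] tilt a 0.3
top 1380 ((6.450023651123047, 70.19351959228516), (124.68673706054688, 104.05465698242188), 89.8814697265625) [  9.02072171 130.89996695] [-44.57756675  57.35020317]
side 1053 ((4.4409332275390625, 68.04012298583984), (135.0183868408203, 110.97980499267578), 89.28926849365234) [  2.0125859  132.09571269] [-49.67377634  58.33319634]
```

View pics/t14.png

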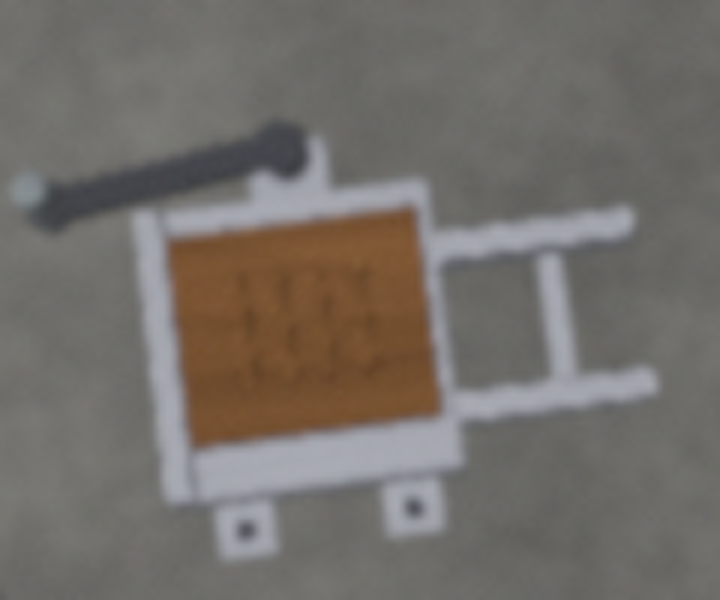

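The plate looks flush with the stop bar in the top view: brown meets the bar at (170–190, 240–440), and a ~6 mm deck strip shows at the step. I'll compute it from the colour edges on the plate's top plane.

```bash
cat >> h.py <<'E'
def plane(name,uv,z):
    f,cx,cy,i=K(name); T=np.array(i['cam_to_world']); uv=np.asarray(uv,float)
    r=np.stack([(uv[:,0]-cx)/f,(uv[:,1]-cy)/f,np.ones(len(uv))],-1)@T[:3,:3].T
    return T[:3,3]+r*((z-T[2,3])/r[:,2])[:,None]
def plate():
    for n in ['top','side']:
        im,d=bot.camera(n); hsv=cv2.cvtColor(im,cv2.COLOR_RGB2HSV); S=w2s(unproj(n,d))
        m=((hsv[...,1]>90)&(hsv[...,0]<20)&(np.abs(S[...,0])<80)&(S[...,1]>-60)&(S[...,1]<150)).astype(np.uint8)
        c=max(cv2.findContours(m,cv2.RETR_EXTERNAL,cv2.CHAIN_APPROX_NONE)[0],key=cv2.contourArea)[:,0]
        s=w2s(plane(n,c,.076)); print(n,cv2.minAreaRect(s.astype(np.float32)))
E
python3 -c "
from h import *
plate()"
```

```text
top ((6.379261016845703, 70.10658264160156), (124.53981018066406, 103.82881927490234), 89.96437072753906)
side ((4.3166656494140625, 62.42734909057617), (141.93975830078125, 114.29425048828125), 89.91853332519531)
```

The top view gives the plate centre at y ≈ 70, x ≈ 5 and square (0.04°), so it is home. Now the knob, to close the lever.

Call:
move_arm(
  series=[
    [[0.5, 4.1, 0, 0, 0, 1, 0.5], [0.5, 4.1, 0, 0, 1.4, 1, 0.5], [0.5, 4.1, 0, 0, 0, 1, 0.5], [0.5, 4.1, 0, 0, 0, 1, 0.5], [0.5, 4.1, 0, 0, 0, 1, 0.5]],
  ],
)

```text
clock: 19.8
eef_pos: [0.4997, 0.015, 0.1977]
tool_rot: [0.63, 0.776, -0.018, -0.019]
ft_force: [1.6, 0.4, -0.0]
grip_width: 0.0427
```

Call:
move_arm(
  series=[
    [[0.5, 4.1, 0, 0, 0, 1, 0.5], [0.5, 4.1, 0, 0, 0, 1, 0.5], [0.5, 4.1, 0, 0, 0, 0, 0.5], [0.5, 4.1, 0, 0, 0, 0, 0.5], [0.5, 4.0, 0, 0, 0, 0, 0.5]],
  ],
)

```text
clock: 20.3
eef_pos: [0.521, 0.2331, 0.1974]
tool_rot: [0.612, 0.79, -0.018, -0.019]
ft_force: [1.2, -0.6, 0.7]
grip_width: 0.0425
```

```bash
python3 -c "
from h import *
st()
im,d=bot.camera('wrist'); save('pics/w15.png',im)
im,d=bot.camera('side'); P=unproj('side',d); S=w2s(P); m=(P[...,2]>.11)&(P[...,2]<.145)&(abs(S[...,0]-80)<25)&(abs(S[...,1]-189)<25); print(m.sum(),P[m].mean(0))"
```

```text
t 20.3 w [0.521  0.2331 0.1974] S [ 79.2 208.9] z 197.4 J [0.41 0.44 0.2  1.38 0.02 1.73] F [ 1.2 -0.6  0.7] g 0.0425
tool x,y,z cols in scraper:
 [[-0.127  0.99  -0.053]
 [ 0.992  0.127  0.001]
 [ 0.008 -0.053 -0.999]] tilt a 0.1
65 [0.52358568 0.20649195 0.12670732]
```

View pics/w15.png

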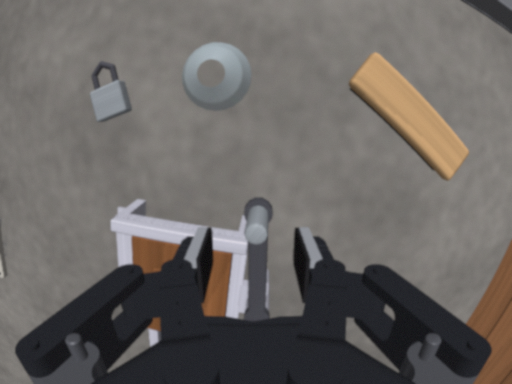

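The knob shows centred between the fingers at (258,225) in the wrist view. I'll lower over it.

Call:
move_arm(
  series=[
    [[0.3, -1.4, -1.0, 0.4, -3, 0, 0.5], [0.1, -0.6, -2.5, 0, 0, 0, 0.5], [0, 0, -2.5, 0, 0, 0, 0.5], [0, 0, -2.0, 0, 0, 0, 0.5], [0, 0, -0.8, 0, 0, 0, 0.5]],
  ],
)

```text
clock: 20.9
eef_pos: [0.5221, 0.2199, 0.1072]
tool_rot: [0.606, 0.796, 0.002, 0.0]
ft_force: [-1.5, 0.2, 0.2]
grip_width: 0.0431
```

```bash
python3 -c "
from h import *
st()"
```

```text
t 20.9 w [0.5221 0.2199 0.1072] S [ 78.7 195.7] z 107.2 J [ 0.4   0.45 -0.03  1.09  0.    1.7 ] F [-1.5  0.2  0.2] g 0.0431
tool x,y,z cols in scraper:
 [[-0.144  0.99   0.004]
 [ 0.99   0.144  0.003]
 [ 0.002  0.004 -1.   ]] tilt a 0.2
```

Call:
move_arm(
  series=[
    [[-1.1, -1.0, 0, 0, 0, 5, 0.32], [-1.4, -0.7, 0, 0, 0, 7.5, 0.32], [-1.3, -0.9, 0, 0, 0, 7.5, 0.32], [-1.2, -1.0, 0, 0, 0, 7.5, 0.32], [-1.0, -1.2, 0, 0, 0, 7.5, 0.32]],
  ],
)

```text
clock: 21.4
eef_pos: [0.4617, 0.1739, 0.1075]
tool_rot: [0.325, 0.946, 0.005, 0.0]
ft_force: [0.8, 0.9, -1.4]
grip_width: 0.0274
```

```bash
cat >> h.py <<'E'
def lev():
    p=bot.get_obs()['eef_pos']; s=w2s(p)-[95,70]; print('theta tool',np.arctan2(s[1],-s[0]).round(3),'r',np.hypot(*s).round(1))
E
python3 -c "
from h import *
st();lev()"
```

```text
t 21.4 w [0.4617 0.1739 0.1075] S [ 13.  157.6] z 107.5 J [ 0.36  0.31 -0.23  1.02  0.01  1.02] F [ 0.8  0.9 -1.4] g 0.0274
tool x,y,z cols in scraper:
 [[-0.706  0.708  0.005]
 [ 0.708  0.706  0.008]
 [ 0.002  0.009 -1.   ]] tilt a 0.5
theta tool 0.818 r 119.9
```

Call:
move_arm(
  series=[
    [[-0.9, -1.3, 0, 0, 0, 7.5, 0.32], [-0.8, -1.4, 0, 0, 0, 7.5, 0.32], [-0.6, -1.5, 0, 0, 0, 7.5, 0.32], [-0.3, -1.5, 0, 0, 0, 7.5, 0.32], [-0.1, -1.5, 0, 0, 0, 7.5, 0.32]],
  ],
)

```text
clock: 21.9
eef_pos: [0.4331, 0.1027, 0.1108]
tool_rot: [-0.014, 1.0, 0.008, 0.001]
ft_force: [0.6, 0.6, -1.3]
grip_width: 0.0272
```

```bash
python3 -c "
from h import *
st();lev()"
```

```text
t 21.9 w [0.4331 0.1027 0.1108] S [-24.2  90.5] z 110.8 J [ 0.22  0.23 -0.35  0.99  0.02  0.19] F [ 0.6  0.6 -1.3] g 0.0272
tool x,y,z cols in scraper:
 [[-0.995  0.097  0.003]
 [ 0.097  0.995  0.016]
 [-0.001  0.016 -1.   ]] tilt a 0.9
theta tool 0.17 r 120.9
```

Call:
move_arm(
  series=[
    [[0, -1.3, 0, 0, 0, 5, 0.32], [0.1, -1.0, 0, 0, 0, 4, 0.32], [0.1, -0.4, 0, 0, 0, 0, 0.32], [0, -0.3, 0, 0, 0, 0, 0.32], [0, 0, 0, 0, 0, 0, 0.32]],
  ],
)

```text
clock: 22.4
eef_pos: [0.4337, 0.0765, 0.1125]
tool_rot: [-0.096, 0.995, 0.015, 0.001]
ft_force: [0.2, -0.3, -0.1]
grip_width: 0.0271
```

```bash
python3 -c "
from h import *
st();lev()"
```

```text
t 22.4 w [0.4337 0.0765 0.1125] S [-26.9  64.4] z 112.5 J [ 0.15  0.22 -0.36  1.    0.03 -0.04] F [ 0.2 -0.3 -0.1] g 0.0271
tool x,y,z cols in scraper:
 [[-0.998 -0.067  0.002]
 [-0.067  0.997  0.031]
 [-0.004  0.03  -1.   ]] tilt a 1.7
theta tool -0.046 r 122.0
```

Call:
move_arm(
  series=[
    [[0, -0.3, 0, 0, 0, 0, 0.32], [0, -0.2, 0, 0, 0, 0, 0.32], [0, 0.3, 0, 0, 0, 0, 0.5], [0, 0, 0.5, 0, 0, 0, 0.5], [0, 0, 2, 0, 0, 0, 0.5]],
  ],
)

```text
clock: 22.9
eef_pos: [0.4319, 0.0785, 0.1368]
tool_rot: [-0.096, 0.995, 0.019, -0.001]
ft_force: [-0.2, 0.1, 0.8]
grip_width: 0.0428
```

Call:
move_arm(
  series=[
    [[0, 0, 3, 0, 0, 0, 0.5], [-0.5, -3, 3, 0, 0, 0, 0.5], [-0.5, -4, 3, 0, 0, 0, 0.5], [-0.5, -4, 1, 0, 0, 0, 0.5], [-0.5, -4, 0, 0, 0, 0, 0.5]],
  ],
)

```text
clock: 23.4
eef_pos: [0.4132, -0.074, 0.2463]
tool_rot: [-0.1, 0.995, 0.015, 0.003]
ft_force: [-0.2, -0.2, -0.5]
grip_width: 0.0429
```

Call:
move_arm(
  series=[
    [[-1, -4, 0, 0, 0, 0, 0.5], [-1, -4, 0, 0, 0, 0, 0.5], [0, -3, 0, 0, 0, 0, 0.5], [0, 0, 0, 0, 0, 0, 0.5], [0, 0, 0, 0, 0, 0, 0.5]],
  ],
)

```text
clock: 23.9
eef_pos: [0.3912, -0.1948, 0.2515]
tool_rot: [-0.095, 0.995, 0.01, 0.006]
ft_force: [-0.3, 0.0, 0.3]
grip_width: 0.0424
```

```bash
python3 -c "
from h import *
st(); plate()
for n in ['top','side']:
    im,d=bot.camera(n); P=unproj(n,d);z=P[...,2];S=w2s(P)
    m=(z>.085)&(z<.099)&(S[...,0]>-45)&(S[...,0]<115)&(abs(S[...,1]-70)<40); q=S[m]
    l=cv2.fitLine(q.astype(np.float32),cv2.DIST_HUBER,0,.01,.01).ravel()
    k=S[(z>.115)&(z<.15)&(abs(S[...,1]-75)<30)&(abs(S[...,0]+25)<25)]
    print(n,m.sum(),'theta',-np.arctan(l[1]/l[0]),'knob',k.mean(0),'th',(k.mean(0)[1]-70)/120)
    hsv=cv2.cvtColor(im,cv2.COLOR_RGB2HSV); b=(hsv[...,1]>90)&(hsv[...,0]<20)&(abs(S[...,0])<50)&(S[...,1]>10)&(S[...,1]<125)
    print('plate z',np.percentile(z[b],[10,50,90]).round(4))
    save(f'pics/{n}16.png',im)
    if n=='top': save('pics/t16c.png',cv2.resize(im[140:240,170:290],None,fx=6,fy=6,interpolation=cv2.INTER_CUBIC))
"
```

```text
t 23.9 w [ 0.3912 -0.1948  0.2515] S [-102.9 -199.4] z 251.5 J [-0.48  0.11 -0.1   1.36  0.02 -0.67] F [-0.3  0.   0.3] g 0.0424
tool x,y,z cols in scraper:
 [[-0.998 -0.065  0.012]
 [-0.065  0.998  0.02 ]
 [-0.013  0.019 -1.   ]] tilt a 1.1
top ((6.379207611083984, 70.02041625976562), (124.36748504638672, 103.82881927490234), 89.96437072753906)
side ((2.6603546142578125, 62.286556243896484), (141.94117736816406, 110.98204803466797), 89.91853332519531)
top 280 theta -0.02470903 knob [-25.84413842  68.84234991] th -0.009647084102721
plate z [0.0736 0.0765 0.0812]
side 117 theta 0.028231014 knob [-26.52504853  63.7865093 ] th -0.051779089129844816
plate z [0.0741 0.0767 0.0823]
```

View pics/t16c.png

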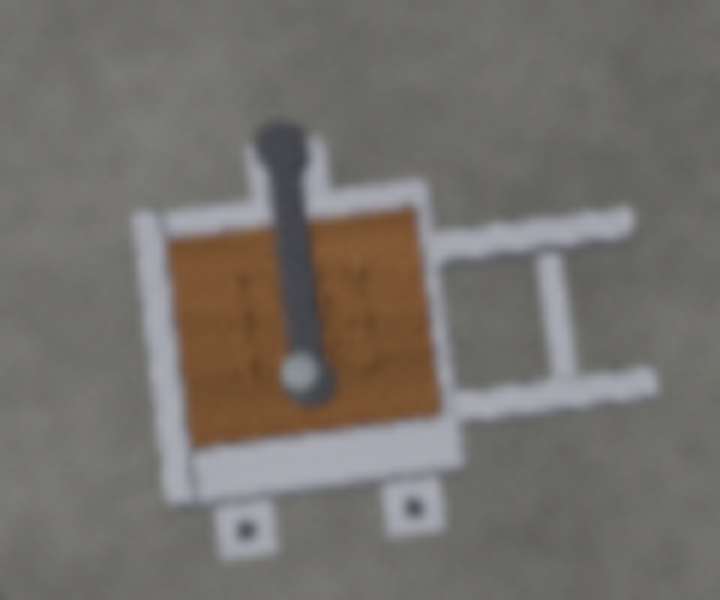

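View pics/side16.png

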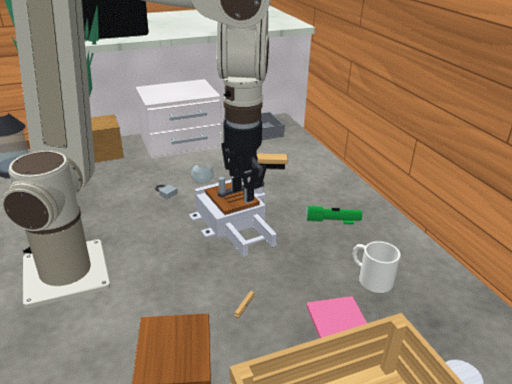

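The lever lies square across the plate (θ ≈ 0). The plate is flush, square and ribs up, and the arm is clear. The bystanders are at the same pixels as at the start, so I'm handing in.

```bash
python3 -c "
from workcell import bot
print(bot.job_done(), bot.get_obs()['clock'])"
```

```text
the job is handed in; nothing more can be done
the job is handed in; nothing more can be done
```

The plate is turned ribs up and home against the stop bar, and the lever is closed across it. I handed the job in at about 24 s; no verdict was reported. I chose the small brown slab on the rails as the plate, swung the lever open to 1.45 rad, and lifted the overhanging end with both fingers until the plate tipped over the step. I then pushed it home and swung the lever back to its stop.

**Last checks:**
- **Plate:** in the top view its centre is at scraper x ≈ 5 mm, y ≈ 70 mm, turned less than 0.1°. Its upper surface is at z ≈ 76 mm, which puts the centre at about 69 mm. It took 12 N against the stop without moving.
- **Lever:** the estimates range from −0.05 to 0.03 rad, which is closed, since the limit is 0.15 rad.
- **Bystanders:** I compared them only by eye, and they sit at the same pixels as at the start.
- **Robot:** it stood clear of everything.

**What failed or disagreed:**
- **Joint 4 at its limit:** while tilting the tool, joint 4 reached the end of its range and the wrist force briefly read about 107 N, under the 120 N limit. I backed off.
- **First push:** the fingers rode up onto the plate at about 3 N, so I repeated the push lower, against the end face.
- **Side view:** its outline put the plate's centre at y ≈ 62 mm, because it also takes in the plate's front face. I relied on the top view and the stop contact instead.

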